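# Check the inclined guide tube with the collared gauge rod

## Robot

A 6-joint arm with a two-finger parallel gripper is mounted at the origin on the work surface. World frame = base frame: x ahead of the robot, y to its left, z up, the work surface at z = 0. Lengths are in mm, angles in rad, forces in N, time in s.
With the tool pointing down it reaches from about 325 to 900 mm from the base axis. Payload 3.5 kg.
Tool frame: the origin (TCP) lies at the very end of the fingers, on their centre line; the grasp point (between the pads) lies 19 mm behind it; z points along the fingers, y is the line along which they close (so a half turn about z gives the same grasp; the last joint's range is limited). The gripper opens to 85 mm and grips with 20 to 120 N. Pads are 22 mm wide; open, the fingers measure 114 mm over their backs; the gripper's body (76 mm by 85 mm) begins 54 mm behind the grasp point. The pads swing forward as they close: fully open they stand 13 mm farther back than shut.
Start: joints at [1.142, 0.276, -0.026, 1.268, 0, 1.467], TCP at [200.048, 592.117, 192.313] pointing down, gripper open.
Joint ranges: [-3.12, 3.12], [-0.85, 1.88], [-1.08, 1.24], [-1.95, 2.15], [-1.57, 1.53], [-3.14, 3.14]. Speed limits (rad/s): [2.57, 2.57, 3.14, 3.14, 3.14, 3.14].

## Interface

Orientations are given as a rotation vector (axis times angle).
In Python, from workcell import sense, snapshot, camera_info, job_done gives the robot as it stands.
- The arm moves only by the tool play_rows, never from a script. Its argument "increments" is a list of rows, each an object with "delta_pos": the shift along the tool's x, y, z scaled (see below), a list of three; "turn": the turn about the tool's z scaled (see below); "grip": the opening, from 0 (shut) to 1 (fully open). In form: [{"delta_pos": [dx, dy, dz], "turn": turn, "grip": grip}, ...]. A call has 1 to 5 rows; each row shifts and turns the commanded pose from where the row before left it, along the tool's axes as they then stand; what a row does not reach is not made up. The controller multiplies each number of a shift by 0.025 m and each number of a turn by 0.08 rad. A row lasts 1/10 s, in which the tool goes at most 50 mm and 8.59 degrees, less where a joint would pass 70% of its speed; a pose out of reach is approached as far as the arm can. A call with a number of a shift or a turn outside -1 to 1 is refused whole. A call with a gripper value outside its range is refused whole. The fingers move at their own pace and stop on an object; "newtons" is the grip in N (left out, the last holds). Time passes only in rows, so rows that do not move let the fingers close. It gives the time, the measured TCP pose, the force, the opening and the grip force at its end, in the units of the state.
- sense(): the state, without advancing time (a new reading comes with each control period).
- snapshot(name): name is "side" or "top"; returns (picture, depth): 400x640x3 uint8, red, green, blue; 400x640 float32, mm along the optical axis (not along the pixel's ray), 0 where there is no reading.
- camera_info(name): a dict with "fx", "fy", "cx", "cy" (pixels), "k1" (the pictures are not rectified: a ray, as slopes to the right and down, at radius r is drawn at 1 + k1 r^2 times it, then the intrinsics apply), "camera_from_world" (4x4, takes a point from world to camera coordinates). Camera axes: x right, y up, looking along -z (the intrinsics and any distortion apply to the point x, -y, -z); pixel columns grow to the right and rows downward; lengths in mm; the calibration is good to about 2 mm. A picture is of the moment at which its call begins. camera_info takes no time and is no camera call.
- job_done(): hands the job in; it is judged then, once.
The state is a dict: "time": time; "joint_positions": joint angles; "qd": joint speeds; "joint_efforts": joint torques, N m; "eef_pos": TCP position; "eef_rot": TCP orientation; "ft_force": force on the tool from outside, world axes, zero at the start; "wrist_torque": the same for the moment, N m; "gripper_width": opening from 0.0 (shut) to 1.0 (fully open); "gripper_force": force on a finger pad.
Only numpy, scipy, OpenCV 4.12 (cv2) and the standard library are available. Lean on these libraries where they do the work, as an engineer would, in place of code of your own. Each camera call takes 0.05 s, during which the arm holds its last target. There are 200 camera calls.

## Task

Take the gauge rod (the rod with the collar) from the rack, push it gently tip first into the inclined guide tube until its collar stops on the mouth, then draw it fully out again. Finish while still holding it in the gripper, level and still, with its marked tip over the white reading panel about a hand's breadth above it, touching nothing else. Leave everything else on the bench undisturbed, the plain rod included.

Things in the scene. Friction and masses are not known exactly. Their poses are not given: they have to be found in the camera images.
- gauge_rod: gauge rod: steel rod 10 mm thick with dark rings near its tip, collar disc 34 mm across, 8 mm thick, aluminium handle bar 100 long, 18 wide (y), 22 high (z). Mass 0.22 to 0.39 kg. Origin on the axis in the collar's front face. x axis runs from tip to handle: tip at -120 mm, collar 0 to 8, handle 8 to 108, balance point about 20. Lies level in the rack, z up, tip towards the robot.
- rod_tip (a point): centre of the gauge rod's free tip (x = -120 mm on the rod)
- rod_handle (a point): middle of the gauge rod's handle, on its axis (x = +58 mm on the rod), 55 mm above the bench in the rack: the place to grip, across the 18 mm width, from above; free for 25 mm on both sides and 30 mm either way along the handle
- rack: fixed aluminium rack, base 230 x 150 x 8 mm, two parallel cradles at y = +40 and -40 mm, each of two grey U-saddles open at the top (cheeks 64 mm high at the thin rod, 58 mm near the handle's rear end): lift a rod straight up to free it. The gauge rod lies in either cradle, the plain rod in the other. Origin on the bench below the middle of the handles; x along the rods, towards the handle ends.
- unit: fixed grey checking unit that carries the inclined guide tube between two plates, with a gearbox and a round motor (top 162 mm above the bench) at the tube's lower end. Origin on the bench; x axis: level direction in which the tube's mouth looks, roughly away from the robot; spans -195 to -5 mm in x, +-60 mm in y.
- guide_tube: fixed steel guide tube, 40 degrees from level, mouth up and away from the robot. Origin: centre of the mouth's rim, 150 mm above the bench; z axis: tube axis, out of the mouth. Mouth 24 mm wide inside, 32 outside, narrowing over 15 mm to a bore 16 mm wide, 129 mm deep in all: the rod goes in 120 mm, its x axis along this z, and its collar stops flat on the rim (origins then coincide).
- reading_panel: fixed flat reading panel, grey frame 160 x 140 mm with a white face 140 x 120 mm, face 12 mm above the bench, and a small black block 18 mm high beside its far edge. Origin on the bench 120 mm beyond the face's centre; x axis from the face's centre to this origin, y across, z up.
- panel_centre (a point): centre of the white face of the reading panel, 12 mm above the bench
- plain_rod: the other rod in the rack: same rod and handle as the gauge rod but with NO collar disc, origin and axes as for the gauge rod. Not needed: leave it lying.
- weight: brass knob weight, 32 mm across, 54 mm tall, origin under its foot. Bystander.
- jar: white jar, 48 mm across, 70 mm tall, origin under its foot. Bystander.
- beaker: clear plastic cup, 84 mm across, 90 mm tall, origin under its foot. Bystander.
- wrench: steel wrench lying on the bench. Bystander.
- screwdriver: screwdriver lying on the bench. Bystander.
- spare_bush: steel bush, 40 mm across, 30 mm tall, origin under its centre. Bystander.
Things that resemble listed ones, but are neither listed nor needed, are in the scene too. What is shaped like the gauge_rod but orange is not meant.

How it is judged:
By the outcome, as a careful person would: the job done as asked, in the order asked, and still so for the second after the job is handed in, while the arm keeps its last pose, push and grip.
It also fails if it takes over 58 s, if anything falls off the work surface, if the arm or the gripper's body presses on something with over 40 N, if the wrist force passes 120 N, or if a joint passes its speed limit or range.

## Working session

There is one attempt and no reset: what is moved stays moved. The work goes in short steps, Python scripts to look and compute and a tool call to move; the robot and the scene stay as the last step left them, time stands still between calls to the robot, and variables do not carry over. Pictures are saved under pics/ and viewed, at most 10 in all, crops included, and the job is handed in when it is done.

Besides the shell and the picture viewer there is one more tool, called as name(argument=value, ...), one argument or row to a line, values as JSON. play_rows: Moves the arm, as the interface text tells. Shifts and turns lie within -1 to 1; 1 stands for 0.025 m of shift or 0.08 rad of turn. Its arguments: {"type":"object","properties":{"increments":{"type":"array","items":{"type":"object","properties":{"delta_pos":{"type":"array","items":{"type":"number","minimum":-1,"maximum":1}},"turn":{"type":"number","minimum":-1,"maximum":1},"grip":{"type":"number"}}}},"newtons":{"type":"number"}},"required":["increments"]}

```bash
mkdir -p pics; cat > h.py <<'E'
import numpy as np, cv2
from workcell import sense, snapshot, camera_info, job_done
def ray(n,u,v):
    c=camera_info(n); k=c["k1"]; xd=(u-c["cx"])/c["fx"]; yd=(v-c["cy"])/c["fy"]
    x,y=xd,yd
    for _ in range(30):
        s=1+k*(x*x+y*y); x,y=xd/s,yd/s
    M=np.array(c["camera_from_world"]); R,t=M[:3,:3],M[:3,3]
    return -R.T@t, R.T@np.array([x,-y,-1.0])   # origin, dir with unit depth
def onz(n,u,v,z):
    o,d=ray(n,u,v); return o+d*(z-o[2])/d[2]
def dep(n,u,v,D):
    o,d=ray(n,u,v); return o+d*D[int(round(v)),int(round(u))]
def proj(n,p):
    c=camera_info(n); M=np.array(c["camera_from_world"]); q=M[:3,:3]@np.array(p,float)+M[:3,3]
    x,y=q[0]/-q[2],-q[1]/-q[2]; s=1+c["k1"]*(x*x+y*y)
    return np.array([c["cx"]+c["fx"]*x*s,c["cy"]+c["fy"]*y*s])
def cloud(n,D):
    c=camera_info(n); v,u=np.mgrid[0:400,0:640]; K=np.array([[c["fx"],0,c["cx"]],[0,c["fy"],c["cy"]],[0,0,1.]])
    xd=(u-c["cx"])/c["fx"]; yd=(v-c["cy"])/c["fy"]; x,y=xd,yd
    for _ in range(30):
        s=1+c["k1"]*(x*x+y*y); x,y=xd/s,yd/s
    M=np.array(c["camera_from_world"]); q=np.stack([x*D,-y*D,-D],-1)-M[:3,3]
    return q@M[:3,:3]
def save(f,im,box=None,s=1):
    if box: im=im[box[1]:box[3],box[0]:box[2]]
    cv2.imwrite("pics/"+f,cv2.resize(im[...,::-1],None,fx=s,fy=s,interpolation=cv2.INTER_CUBIC))
E
python3 - <<'E'
from h import *
print(sense())
for n in("top","side"):
    im,D=snapshot(n); save(n+"0.png",im); np.savez(n+"0.npz",im=im,D=D); print(n,camera_info(n))
E
```

```text
{'time': 0.0, 'joint_positions': array([ 1.14161003e+00,  2.77135967e-01, -2.79057611e-02,  1.26798966e+00,
        1.71115518e-06,  1.46740196e+00]), 'qd': array([ 0.00226287,  0.0014704 ,  0.00208559, -0.0014539 , -0.00081207,
        0.00084287]), 'joint_efforts': array([-9.09805931e-04, -4.45509553e+01,  2.95200938e+01,  1.62530114e-02,
       -2.83409527e-04, -3.56022667e-06]), 'eef_pos': array([199.67762375, 591.32421241, 191.14622931]), 'eef_rot': array([-0.50939659, -3.0994197 ,  0.00338574]), 'ft_force': array([-0.7299012 ,  0.36595084, -0.53145248]), 'wrist_torque': array([-0.00670344, -0.0035659 , -0.00328488]), 'gripper_force': 0.0, 'gripper_width': 0.996950071332375}
top {'fx': 403.1298762709138, 'fy': 403.1298762709138, 'cx': 319.1284657614375, 'cy': 190.30399053770884, 'k1': -0.09539125932839002, 'camera_from_world': array([[-1.26217639e-02, -9.99704188e-01, -2.07900766e-02,
         5.51883559e+00],
       [ 9.94775459e-01, -1.46605580e-02,  1.01028980e-01,
        -5.22876461e+02],
       [-1.01303889e-01, -1.94062941e-02,  9.94666234e-01,
        -1.10840675e+03],
       [ 0.00000000e+00,  0.00000000e+00,  0.00000000e+00,
         1.00000000e+00]])}
side {'fx': 410.46047675445107, 'fy': 410.46047675445107, 'cx': 330.58040872908583, 'cy': 199.92665482296613, 'k1': -0.04055401798111828, 'camera_from_world': array([[ 7.41458664e-01, -6.70794629e-01, -1.65413063e-02,
        -3.89592163e+02],
       [ 4.82730716e-01,  5.16136645e-01,  7.07512558e-01,
        -3.36341112e+02],
       [-4.66058050e-01, -5.32576313e-01,  7.06507159e-01,
        -8.89256685e+02],
       [ 0.00000000e+00,  0.00000000e+00,  0.00000000e+00,
         1.00000000e+00]])}
```

View pics/top0.png

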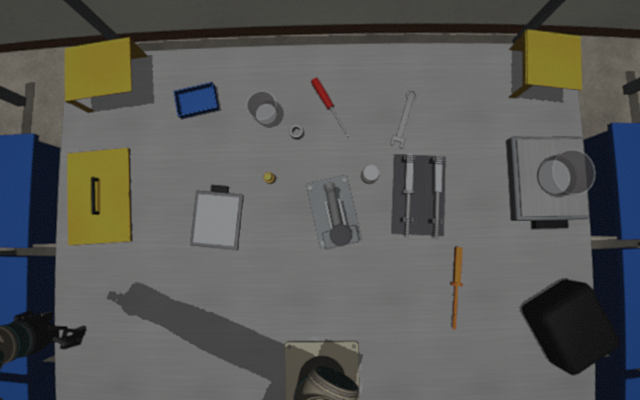

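View pics/side0.png

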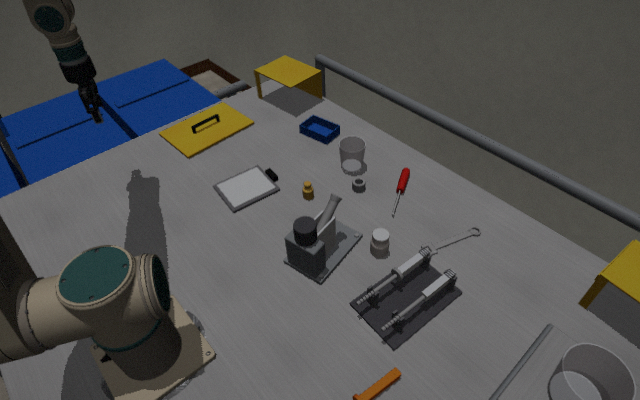

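```bash
python3 - <<'E'
from h import *
a=np.load("top0.npz")["im"]; b=np.load("side0.npz")["im"]
def r(im,bx,w,h): return cv2.resize(im[bx[1]:bx[3],bx[0]:bx[2]],(w,h),interpolation=cv2.INTER_CUBIC)
im=np.hstack([r(a,(385,145,455,245),385,550),r(b,(345,240,470,350),415,550)])
save("crop.png",im)
E
```

```text
(no output)
```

View pics/crop.png

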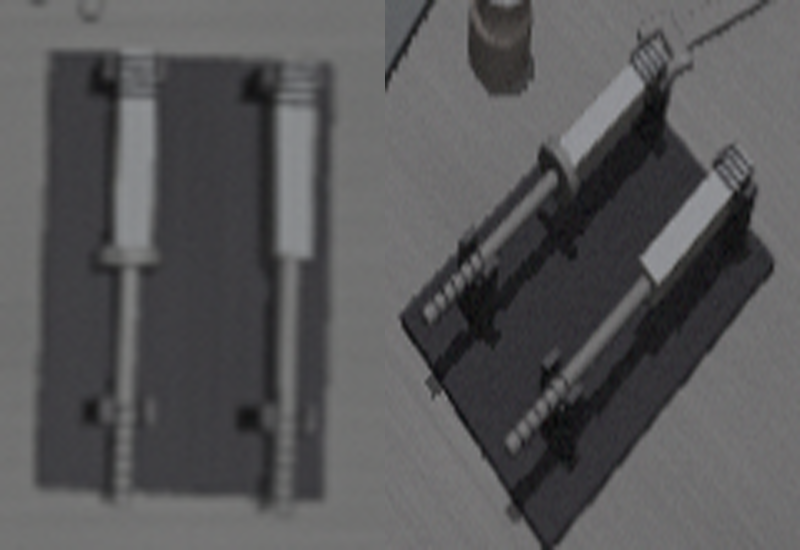

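The pictures show these rod-like things: the left rack rod with collar (top ~(407,190)), the right rack rod without collar (~(438,185)), and the orange look-alike (~(457,285)). The close crop shows the collar at about (407,191), so the gauge rod is the left one. The tube's mouth is at about (332,185) in the top view and (335,198) in the side view.

```bash
python3 - <<'E'
from h import *
T=np.load("top0.npz"); a,D=T["im"],T["D"]; P=cloud("top",D)
# handle: bright pixels within left rod zone, z 58..75
g=a.mean(2)
m=np.zeros((400,640),bool); m[150:245,396:420]=1
hm=m&(P[...,2]>58)&(P[...,2]<75); ys,xs=np.where(hm)
print("z range in zone:",np.percentile(P[...,2][m&(P[...,2]>20)],[5,50,95]))
for v in range(152,242,4):
    row=g[v,396:420]; 
    print(v,"z",P[v,402:413,2].round().astype(int),"g",g[v,400:416].astype(int))
w=(g>150); 
n,l,s,c=cv2.connectedComponentsWithStats(w.astype(np.uint8))
for i in range(1,n):
    if s[i][4]>60 and 150<s[i][0]<460: print(s[i],c[i],onz("top",*c[i],12).round(1),onz("top",*c[i],66).round(1))
E
python3 - <<'E'
import sys; sys.path.insert(0,".")
from h import *
S=np.load("side0.npz")
im=np.hstack([cv2.resize(np.load("top0.npz")["im"][165:255,295:370],(400,480),interpolation=cv2.INTER_CUBIC),cv2.resize(S["im"][185:285,275:365],(400,444),interpolation=cv2.INTER_CUBIC)[:480] if 0 else cv2.resize(S["im"][180:288,275:365],(400,480),interpolation=cv2.INTER_CUBIC)])
import os; os.chdir("."); save("unit.png",im)
E
```

```text
z range in zone: [48.4634635  63.05874455 70.57504267]
152 z [ 1  2  3  1  3  1 -2  3 -5  1 -1] g [117 118 117 118 117 117 117 117 116 116 115 117 116 116 117 117]
156 z [ 7 50 56 58 57 67 64 68 65 64 66] g [ 60  58  45  40  63  63  57  87 102 106 107 111 105  75  76  67]
160 z [34 43 40 46 60 66 68 66 68 65 72] g [ 57  38  25  23  26  24  50  87 100 100  92  93  91  64  55  59]
164 z [ 7  6 11 50 64 67 66 64 65 65 70] g [ 62  62  62  61  54  47  75 127 141 140 140 143 133  86  57  58]
168 z [10 11  9 49 64 67 65 61 70 68 69] g [ 61  62  63  56  46  44  78 126 139 137 138 140 132  88  59  60]
172 z [ 5 11  8 57 68 65 68 66 67 67 65] g [ 62  61  62  58  44  54  94 129 139 138 138 140 134  90  61  57]
176 z [ 6  6  7 53 66 68 67 64 67 66 64] g [ 61  63  64  57  45  58 105 132 137 138 138 136 120  83  60  60]
180 z [ 8  8 11 55 66 67 67 67 65 68 68] g [ 62  61  63  58  45  70 121 137 138 138 138 137 119  82  61  58]
184 z [11 11  9 61 67 65 65 65 65 64 66] g [ 64  64  63  57  46  68 122 138 139 137 139 135 107  72  60  59]
188 z [ 9 11  8 60 67 66 66 67 67 62  5] g [ 63  62  61  47  40 
[... 761 characters left out ...]
5  56  88 116 112  80  60  62  65  63  62  63]
220 z [50 66 64 49 57 61 61 53 54 63 63] g [ 35  25  37  69  86  78  81 108 107  83  55  72  86  72  63  63]
224 z [ 8  5  9 10 60 61 60  8  8  7  8] g [ 64  66  66  61  48  48  84 106  98  70  61  63  63  62  65  63]
228 z [ 6 10  7 56 63 59 61  9 10 10 10] g [ 65  65  67  63  47  55  86 101  90  69  62  64  64  64  65  63]
232 z [ 4 10  7 58 59 61 59 11 11  4  7] g [ 65  63  63  60  47  65  97 110  94  68  61  63  64  63  64  63]
236 z [-1 -1 -2 60 60 60 58  0  1  5  1] g [118 119 116 103  96  92 104 111 109 116 118 117 117 117 117 117]
240 z [-3  0  2  0  1 -3  5 -1  0  0  3] g [114 113 113 114 114 114 114 112 115 115 114 114 114 114 115 115]
```

View pics/unit.png

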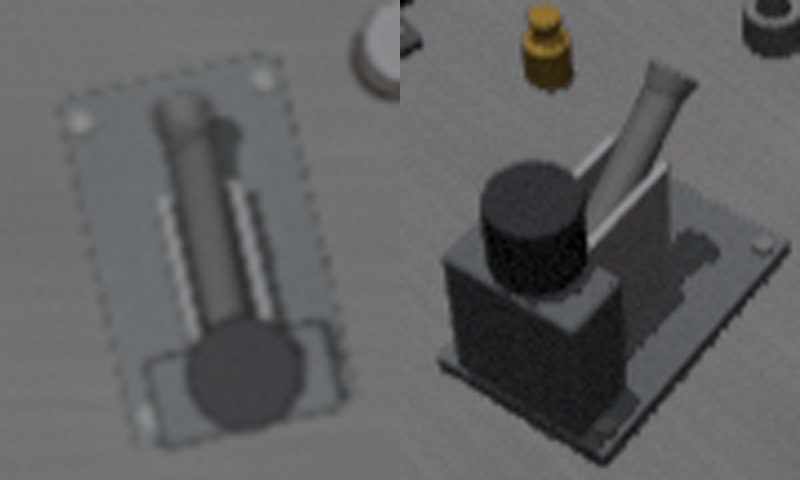

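```bash
python3 - <<'E'
from h import *
T=np.load("top0.npz"); a,D=T["im"],T["D"]; P=cloud("top",D)
S=np.load("side0.npz"); b,E=S["im"],S["D"]; Q=cloud("side",E)
print("cam",ray("top",0,0)[0].round(),ray("side",0,0)[0].round())
g=a.mean(2)
def edges(row,lo,hi,lev):
    s=row[lo:hi]; i=np.where(s>lev)[0]; i0,i1=i[0],i[-1]
    l=lo+i0-(s[i0]-lev)/(s[i0]-s[i0-1]); r=lo+i1+(s[i1]-lev)/(s[i1]-s[i1+1]); return l,r
pts=[];wd=[]
for v in range(164,190):
    l,r=edges(g[v],402,418,98); A,B=onz("top",l,v,66),onz("top",r,v,66); pts.append((A+B)/2); wd.append(A[1]-B[1])
pts=np.array(pts); f=np.polyfit(pts[:,0],pts[:,1],1); print("handle top view: width",np.mean(wd),"slope",f[0],"x",pts[[0,-1],0],"y",np.polyval(f,pts[[0,-1],0]))
rp=[]
for v in list(range(197,217)):
    l,r=edges(g[v],402,418,88); rp.append((onz("top",l,v,58)+onz("top",r,v,58))/2)
rp=np.array(rp); f2=np.polyfit(rp[:,0],rp[:,1],1); print("rod slope",f2[0],"y at",rp[[0,-1],0],np.polyval(f2,rp[[0,-1],0]))
m=(P[...,2]>60)&(P[...,2]<75)&(P[...,1]>-260)&(P[...,1]<-170)&(P[...,0]>500)&(P[...,0]<760)
print("tops x range:",P[m][:,0].min(),P[m][:,0].max())
col=m&(P[...,2]>64); 
print("collar px onz72:",onz("top",408,190.5,72).round(1),onz("top",408,193.5,72).round(1),"handle rear onz66",onz("top",409,154.5,66).round(1),"tip onz60",onz("top",406.5,237,60).round(1))
# side handle cloud
ms=(Q[...,2]>61)&(Q[...,2]<69)&(np.abs(Q[...,1]-np.polyval(f,Q[...,0]))<20)&(Q[...,0]>560)&(Q[...,0]<740)
q=Q[ms]; print("side handle-ish",len(q)); h,_=np.histogram(q[:,0],bins=np.arange(560,745,10)); print(h)
q=q[(q[:,0]>635)&(q[:,0]<700)]; fs=np.polyfit(q[:,0],q[:,1],1); print("side y at 640,690",np.polyval(fs,[640,690]),q[:,2].mean())
# panel white, top & side
for n,im in(("top",a),("side",b)):
    hs=cv2.cvtColor(im,cv2.COLOR_RGB2GRAY); bx=(185,180,250,255) if n=="top" else (205,160,285,215)
    w=np.zeros_like(hs); w[bx[1]:bx[3],bx[0]:bx[2]]=(hs[bx[1]:bx[3],bx[0]:bx[2]]>135)
    c=max(cv2.findContours(w,0,1)[0],key=cv2.contourArea)[:,0]
    p=np.array([onz(n,*x,12)[:2] for x in c]).astype(np.float32); print(n,"panel",cv2.minAreaRect(p))
# tube cloud
for n,C in(("top",P),("side",Q)):
    mm=(C[...,2]>90)&(C[...,2]<175)&(C[...,0]>440)&(C[...,0]<760)&(C[...,1]>-120)&(C[...,1]<60)
    q=C[mm]; i=q[:,2]>100
    print(n,len(q),"motor",np.median(q[(q[:,2]>150)&(q[:,0]<560)],0) )
    q=q[(q[:,0]>560)]; 
    for x in range(560,680,10):
        k=q[(q[:,0]>=x)&(q[:,0]<x+10)]
        if len(k)>3: print(x,len(k),k.mean(0).round(1),k[:,2].max().round(1))
E
```

```text
cam [ 408.  -24. 1155.] [  37. -561.  860.]
handle top view: width 18.20688274089183 slope -0.07573822838508519 x [587.58504486 518.8546201 ] y [-251.20761377 -246.00209316]
rod slope -0.0809748543265568 y at [497.7194341  445.90142351] [-245.75546148 -241.55950562]
tops x range: 500.12569513224776 615.8920122156143
collar px onz72: [ 514.2 -242.7   72. ] [ 506.1 -242.4   72. ] handle rear onz66 [ 614.  -250.3   66. ] tip onz60 [ 389.1 -236.9   60. ]
side handle-ish 132
[18 26 23 17 28 20  0  0  0  0  0  0  0  0  0  0  0  0]Traceback (most recent call last):
  File "<stdin>", line 24, in <module>
    raise TypeError("expected non-empty vector for x")
TypeError: expected non-empty vector for x
```

```bash
python3 - <<'E'
from h import *
T=np.load("top0.npz"); a,D=T["im"],T["D"]; P=cloud("top",D)
S=np.load("side0.npz"); b,E=S["im"],S["D"]; Q=cloud("side",E)
q=Q[(Q[...,2]>61)&(Q[...,2]<70)&(abs(Q[...,1]+248)<22)&(Q[...,0]>525)&(Q[...,0]<585)]
fs=np.polyfit(q[:,0],q[:,1],1); print("side handle y at 564",np.polyval(fs,564),fs[0],len(q),"top",-249.4)
for n,im in(("top",a),("side",b)):
    hs=cv2.cvtColor(im,cv2.COLOR_RGB2GRAY); bx=(185,180,250,255) if n=="top" else (205,160,285,215)
    w=np.zeros_like(hs); w[bx[1]:bx[3],bx[0]:bx[2]]=(hs[bx[1]:bx[3],bx[0]:bx[2]]>140)
    c=max(cv2.findContours(w,0,1)[0],key=cv2.contourArea)[:,0]
    p=np.array([onz(n,*x,12)[:2] for x in c]).astype(np.float32); print(n,"panel",cv2.minAreaRect(p))
for n,C,bx in(("top",P,(295,165,370,255)),("side",Q,(275,180,365,288))):
    M=np.zeros((400,640),bool); M[bx[1]:bx[3],bx[0]:bx[2]]=1
    q=C[M&(C[...,2]>20)&(C[...,2]<180)]
    mo=q[(q[:,2]>155)&(q[:,2]<168)]; mo=mo[mo[:,0]<np.median(q[:,0])]
    print(n,"motor",mo.mean(0).round(1),mo.min(0).round(),mo.max(0).round())
    for x in range(400,560,10):
        k=q[(q[:,0]>=x)&(q[:,0]<x+10)&(q[:,2]>85)]
        if len(k)>3: print(x,len(k),k.mean(0).round(1),k[:,2].max().round(1),k[:,1].min().round(),k[:,1].max().round())
# base plate
k=P[165:255,295:370].reshape(-1,3); pl=k[(k[:,2]>4)&(k[:,2]<16)][:,:2].astype(np.float32)
print("plate",cv2.minAreaRect(pl),cv2.boxPoints(cv2.minAreaRect(pl)).round())
E
```

```text
side handle y at 564 -248.88750851189914 -0.06209773295099461 164 top -249.4
top panel ((448.3874816894531, 240.07032775878906), (0.0, 0.0), 0.0)
side panel ((447.7110595703125, 300.2734680175781), (113.83438873291016, 134.04661560058594), 84.29580688476562)
top motor [398.6 -55.6 162.1] [374. -81. 157.] [425. -29. 166.]
400 132 [404.3 -53.4 144.6] 166.4 -100.0 -9.0
410 104 [414.1 -63.7 145.5] 165.1 -97.0 -30.0
420 54 [423.3 -58.1 133.2] 165.4 -95.0 -28.0
430 49 [435.6 -47.8 101.1] 120.2 -69.0 -25.0
440 54 [445.6 -46.3 103.9] 119.6 -66.0 -25.0
450 57 [455.3 -43.6 108.4] 119.8 -64.0 -23.0
460 58 [465.2 -42.  114.1] 121.4 -62.0 -20.0
470 60 [475.3 -39.  118.9] 132.4 -60.0 -18.0
480 52 [484.9 -38.7 125.1] 138.9 -57.0 -18.0
490 41 [494.8 -35.8 137.4] 146.3 -57.0 -23.0
500 43 [505.1 -32.2 147.9] 159.0 -44.0 -21.0
510 37 [514.8 -29.1 151.6] 164.1 -41.0 -16.0
520 45 [524.9 -30.2 142.4] 155.3 -44.0 -14.0
530 4 [532.1 -33.  140.1] 143.3 -37.0 -29.0
side motor [389.3 -56.6 163.4] [374. -80. 155.] [403. -27. 167.]
400 162 [404.7 -71.6 140.7] 166.9 -100.0 -26.0
410 142 [414.8 -69.8 140. ] 166.8 -97.0 -28.0
420 50 [423.5 -69.9 130.9] 166.7 -95.0 -42.0
430 28 [435.  -65.4 108.7] 123.2 -68.0 -61.0
440 45 [445.3 -58.7 104.8] 121.7 -66.0 -39.0
450 80 [455.4 -44.2 106.9] 122.3 -64.0 -19.0
460 94 [465.1 -41.4 110.8] 123.0 -61.0 -15.0
470 89 [474.9 -41.3 116.5] 130.4 -59.0 -14.0
480 88 [484.6 -41.8 119.5] 138.9 -57.0 -14.0
490 72 [494.3 -39.9 129. ] 147.2 -55.0 -22.0
500 53 [505.1 -33.5 146.1] 158.1 -43.0 -19.0
510 54 [514.3 -32.4 155.2] 163.8 -42.0 -17.0
520 10 [523.6 -39.4 150.8] 159.7 -41.0 -38.0
plate ((472.187255859375, -37.118194580078125), (212.7441864013672, 251.9978485107422), 89.23961639404297) [[ 345. -142.]
 [ 597. -145.]
 [ 600.   68.]
 [ 348.   71.]]
```

```bash
cat > fit.py <<'E'
from h import *
from scipy.optimize import least_squares
T=np.load("top0.npz"); a,D=T["im"],T["D"]; P=cloud("top",D)
S=np.load("side0.npz"); b,E=S["im"],S["D"]; Q=cloud("side",E)
def ax(x0,y0,w,e=np.radians(40)): return np.array([x0,y0,150.]),np.array([np.cos(e)*np.cos(w),np.cos(e)*np.sin(w),np.sin(e)])
def rs(p,q):
    o,d=ax(*p[:3]); s=(q-o)@d; return np.linalg.norm(q-o-np.outer(s,d),axis=1),s
for n,C,bx in(("top",P,(295,165,370,255)),("side",Q,(275,180,365,288)),("both",0,0)):
    if n!="both":
        q=C[bx[1]:bx[3],bx[0]:bx[2]].reshape(-1,3); q=q[(q[:,2]>60)]
        allq=q if n=="top" else np.vstack([allq,q])
    else: q=allq
    p=np.array([517,-30,.21,14])
    for _ in range(4):
        r,s=rs(p,q); k=(abs(r-p[3])<5)&(s<-22)&(s>-75); 
        p=least_squares(lambda p:rs(p,q[k])[0]-p[3],p,loss="soft_l1").x
    r,s=rs(p,q); r2=(r<20)&(s>-60)
    print(n,k.sum(),p.round(3),"axial hist",np.histogram(s[r2],np.arange(-24,20,4)))
    f=(r<20)&(r>9)&(s>-14)&(s<10); print("  r at head",np.percentile(r[f],[10,50,90]))
# panel
for n,im in(("top",a),("side",b)):
    hs=cv2.cvtColor(im,cv2.COLOR_RGB2GRAY); bx=(185,180,250,255) if n=="top" else (205,160,285,215)
    s=hs[bx[1]:bx[3],bx[0]:bx[2]]; t,_=cv2.threshold(s,0,255,cv2.THRESH_OTSU); t=max(t,126)
    w=np.zeros_like(hs); w[bx[1]:bx[3],bx[0]:bx[2]]=s>t
    c=max(cv2.findContours(w,0,1)[0],key=cv2.contourArea)[:,0]
    p=np.array([onz(n,*x,12)[:2] for x in c]).astype(np.float32); print(n,t,"panel",cv2.minAreaRect(p))
E
python3 fit.py
```

```text
top 162 [ 5.22152e+02 -2.89760e+01  2.11000e-01  1.18350e+01] axial hist (array([12, 13, 12, 21, 22, 33, 21,  0,  0,  0]), array([-24, -20, -16, -12,  -8,  -4,   0,   4,   8,  12,  16]))
  r at head [10.35991052 12.66560607 15.19773444]
side 256 [ 5.33055e+02 -1.52660e+01  3.93000e-01  1.98510e+01] axial hist (array([5, 4, 1, 1, 1, 0, 0, 0, 0, 0]), array([-24, -20, -16, -12,  -8,  -4,   0,   4,   8,  12,  16]))
  r at head [18.32661556 18.80606543 19.28551531]
both 428 [ 5.33963e+02 -1.96930e+01  3.15000e-01  1.96270e+01] axial hist (array([24, 21, 24, 27,  1,  0,  0,  0,  0,  0]), array([-24, -20, -16, -12,  -8,  -4,   0,   4,   8,  12,  16]))
  r at head [10.57249684 17.16934331 19.54902067]
top 126 panel ((445.1148376464844, 296.2023620605469), (117.49750518798828, 137.83999633789062), 84.04857635498047)
side 126 panel ((447.8627624511719, 300.5724792480469), (118.27192687988281, 138.419189453125), 84.11278533935547)
```

```bash
python3 - <<'E'
from h import *
print(onz("top",329.7,184.7,150),onz("side",336.2,197.5,150))
a=np.load("top0.npz")["im"];b=np.load("side0.npz")["im"]
f=lambda im,x,y:cv2.convertScaleAbs(cv2.resize(im[y:y+40,x:x+40],(400,400),interpolation=cv2.INTER_CUBIC),alpha=2.2,beta=-60)
save("mouth.png",np.hstack([f(a,312,170),f(b,312,185)]))
E
```

```text
[524.07429788 -30.75622517 150.        ] [520.78140354 -29.46888257 150.        ]
```

View pics/mouth.png

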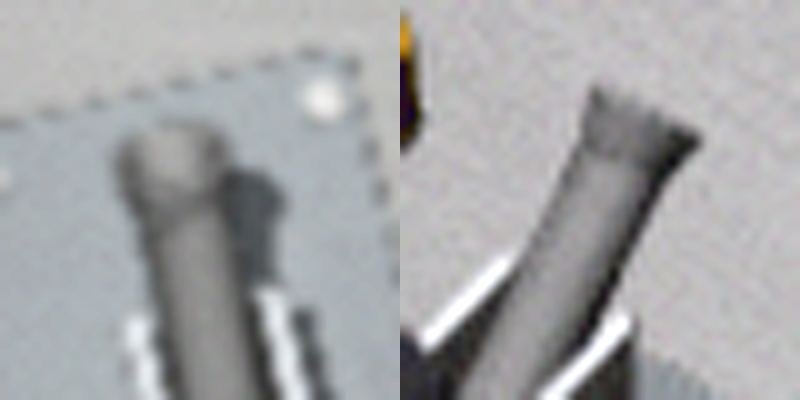

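```bash
python3 - <<'E'
from h import *
A,u=ray("top",328.7,185.3);B,w=ray("side",336.1,195.5)
print(onz("top",328.7,185.3,150).round(1),onz("side",336.1,195.5,150).round(1))
t=np.linalg.lstsq(np.c_[u,-w],B-A,rcond=None)[0]; print("tri",A+t[0]*u,B+t[1]*w)
# tube centreline direction from top picture: axis pts at known slope z=150-s*sin40
o=onz("top",328.7,185.3,150)
for cu,cv_ in((190,240),(205,320),(212,380)):
    px=(312+cu/10-.5,170+cv_/10-.5)
    # intersect ray with axis elevation: find z s.t. horizontal dist = (150-z)/tan40 (top surface is ~ +12/cos40 above axis -> use silhouette centre = axis)
    from scipy.optimize import brentq
    f=lambda z:np.hypot(*(onz("top",*px,z)-o)[:2])-(150-z)/np.tan(np.radians(40))
    z=brentq(f,60,149.9); p=onz("top",*px,z); d=o-p; print(p.round(1),"yaw",np.arctan2(d[1],d[0]))
m=onz("top",0,0,0)
print("motor-mouth yaw",np.arctan2(o[1]+55.6,o[0]-399))
# corners plate top: bolts
for n,px in(("far right bolt",(344,179.5)),):print(onz("top",*px,8))
# joints & tool axes
from scipy.spatial.transform import Rotation as R
s=sense(); print(R.from_rotvec(s["eef_rot"]).as_matrix().round(3))
print("rack saddle top near bolts; jar", dep("top",370.5,174,np.load("top0.npz")["D"]))
E
```

```text
[522.6 -28.2 150. ] [525.4 -24.1 150. ]
tri [522.00190424 -28.2005647  155.21230119] [521.80375723 -28.05110521 155.18902421]
[503.4 -32.6 133.5] yaw 0.22240626231767757
[484.2 -36.3 117. ] yaw 0.20601708363470403
[469.4 -38.  104.6] yaw 0.18139544095964003
motor-mouth yaw 0.21797422710875924
[554.87151958 -72.97735265   8.        ]
[[-0.947  0.32  -0.001]
 [ 0.32   0.947 -0.002]
 [ 0.    -0.002 -1.   ]]
rack saddle top near bolts; jar [ 560.90506329 -142.54843168   70.09813086]
```

play_rows(
  increments=[
    {"delta_pos": [0, 0, -0.4], "turn": -0.78, "grip": 1},
    {"delta_pos": [0, 0, -0.4], "turn": -0.78, "grip": 1},
    {"delta_pos": [0, 0, -0.4], "turn": -0.78, "grip": 1},
    {"delta_pos": [0, 0, -0.4], "turn": -0.78, "grip": 1},
    {"delta_pos": [-0.53, -1, 0], "turn": 0, "grip": 1},
  ],
)

```text
time: 0.6
eef_pos: [211.2, 568.7, 233.2]
eef_rot: [0.114, 3.139, 0.005]
ft_force: [1.0, -0.4, -0.0]
gripper_width: 0.999
gripper_force: 0.0
```

play_rows(
  increments=[
    {"delta_pos": [-0.53, -1, 0], "turn": 0, "grip": 1},
    {"delta_pos": [-0.53, -1, 0], "turn": 0, "grip": 1},
    {"delta_pos": [-0.53, -1, 0], "turn": 0, "grip": 1},
    {"delta_pos": [-0.53, -1, 0], "turn": 0, "grip": 1},
    {"delta_pos": [-0.53, -1, 0], "turn": 0, "grip": 1},
  ],
)

```text
time: 1.1
eef_pos: [267.9, 435.1, 231.8]
eef_rot: [-0.119, -3.139, 0.001]
ft_force: [0.1, 0.3, -0.0]
gripper_width: 1.004
gripper_force: 0.0
```

play_rows(
  increments=[
    {"delta_pos": [-0.53, -1, 0], "turn": 0, "grip": 1},
    {"delta_pos": [-0.53, -1, 0], "turn": 0, "grip": 1},
    {"delta_pos": [-0.53, -1, 0], "turn": 0, "grip": 1},
    {"delta_pos": [-0.53, -1, 0], "turn": 0, "grip": 1},
    {"delta_pos": [-0.53, -1, 0], "turn": 0, "grip": 1},
  ],
)

```text
time: 1.6
eef_pos: [324.4, 305.5, 231.9]
eef_rot: [-0.119, -3.139, 0.001]
ft_force: [0.3, -0.2, 0.6]
gripper_width: 0.993
gripper_force: 0.0
```

play_rows(
  increments=[
    {"delta_pos": [-0.53, -1, 0], "turn": 0, "grip": 1},
    {"delta_pos": [-0.53, -1, 0], "turn": 0, "grip": 1},
    {"delta_pos": [-0.53, -1, 0], "turn": 0, "grip": 1},
    {"delta_pos": [-0.53, -1, 0], "turn": 0, "grip": 1},
    {"delta_pos": [-0.53, -1, 0], "turn": 0, "grip": 1},
  ],
)

```text
time: 2.1
eef_pos: [380.9, 175.9, 231.9]
eef_rot: [-0.119, -3.139, 0.0]
ft_force: [0.3, 0.3, -0.2]
gripper_width: 1.0
gripper_force: 0.0
```

play_rows(
  increments=[
    {"delta_pos": [-0.53, -1, 0], "turn": 0, "grip": 1},
    {"delta_pos": [-0.53, -1, 0], "turn": 0, "grip": 1},
    {"delta_pos": [-0.53, -1, 0], "turn": 0, "grip": 1},
    {"delta_pos": [-0.53, -1, 0], "turn": 0, "grip": 1},
    {"delta_pos": [-0.53, -1, 0], "turn": 0, "grip": 1},
  ],
)

```text
time: 2.6
eef_pos: [437.4, 46.3, 231.9]
eef_rot: [-0.12, -3.139, -0.0]
ft_force: [1.1, -0.4, 0.7]
gripper_width: 0.998
gripper_force: 0.0
```

play_rows(
  increments=[
    {"delta_pos": [-0.53, -1, 0], "turn": 0, "grip": 1},
    {"delta_pos": [-0.53, -1, 0], "turn": 0, "grip": 1},
    {"delta_pos": [-0.53, -1, 0], "turn": 0, "grip": 1},
    {"delta_pos": [-0.53, -1, 0], "turn": 0, "grip": 1},
    {"delta_pos": [-0.53, -1, 0], "turn": 0, "grip": 1},
  ],
)

```text
time: 3.1
eef_pos: [494.0, -83.2, 231.8]
eef_rot: [-0.12, -3.138, -0.0]
ft_force: [0.0, 0.4, 0.2]
gripper_width: 1.002
gripper_force: 0.0
```

```bash
cat >> h.py <<'E'
from scipy.spatial.transform import Rotation as Rn
def need(tgt,yaw=None):
    """yaw = yaw of the rod's x axis (tip->handle) wanted; prints tool-frame units"""
    s=sense(); R=Rn.from_rotvec(s["eef_rot"]).as_matrix(); p=s["eef_pos"]
    cur=np.arctan2(-R[1,0],-R[0,0])
    print("t",round(s["time"],2),"pos",p.round(1),"rod yaw",cur.round(4),"toolz",R[:,2].round(4),"F",s["ft_force"].round(1),"w",round(s["gripper_width"],3),"gf",round(float(s["gripper_force"]),1))
    if tgt is not None: print("units in tool axes",(R.T@(np.array(tgt)-p)/25).round(3))
    if yaw is not None: print("turn units",-(yaw-cur)/.08)
    return s
E
python3 -c "
from h import *
s=need([564,-249.2,36],-.077);print(s['joint_positions'].round(2))"
```

```text
t 3.1 pos [494.  -83.2 231.8] rod yaw -0.0764 toolz [-9.e-04  4.e-04 -1.e+00] F [0.  0.4 0.2] w 1.002 gf 0.0
units in tool axes [-3.307 -6.407  7.828]
turn units 0.007621874626019716
[-0.3   0.04 -0.23  1.31  0.   -0.22]
```

play_rows(
  increments=[
    {"delta_pos": [-0.5, -0.98, 0], "turn": 0, "grip": 0.45},
    {"delta_pos": [-0.5, -0.98, 0], "turn": 0, "grip": 0.45},
    {"delta_pos": [-0.5, -0.98, 0], "turn": 0, "grip": 0.45},
    {"delta_pos": [-0.5, -0.98, 0], "turn": 0, "grip": 0.45},
    {"delta_pos": [-0.5, -0.98, 0], "turn": 0, "grip": 0.45},
  ],
)

```text
time: 3.6
eef_pos: [547.0, -210.0, 231.7]
eef_rot: [-0.12, -3.138, -0.001]
ft_force: [-0.4, -0.3, 0.0]
gripper_width: 0.451
gripper_force: 0.0
```

play_rows(
  increments=[
    {"delta_pos": [-0.5, -0.98, 0], "turn": 0, "grip": 0.45},
    {"delta_pos": [-0.307, -0.527, 0], "turn": 0, "grip": 0.45},
    {"delta_pos": [0, 0, 0.9], "turn": 0, "grip": 0.45},
    {"delta_pos": [0, 0, 0.9], "turn": 0, "grip": 0.45},
    {"delta_pos": [0, 0, 0.9], "turn": 0, "grip": 0.45},
  ],
)

```text
time: 4.1
eef_pos: [564.1, -247.9, 163.8]
eef_rot: [-0.12, -3.139, -0.001]
ft_force: [-0.1, -0.6, 0.8]
gripper_width: 0.452
gripper_force: 0.0
```

play_rows(
  increments=[
    {"delta_pos": [0, 0, 0.9], "turn": 0, "grip": 0.45},
    {"delta_pos": [0, 0, 0.6], "turn": 0, "grip": 0.45},
    {"delta_pos": [0, 0, 0], "turn": 0, "grip": 0.45},
  ],
)

```text
time: 4.4
eef_pos: [562.1, -246.7, 124.4]
eef_rot: [-0.119, -3.134, -0.004]
ft_force: [1.0, 1.2, 1.2]
gripper_width: 0.448
gripper_force: 0.0
```

```bash
python3 -c "
from h import *
s=need([564,-249.2,36],-.077)
b,E=snapshot('side'); a,D=snapshot('top'); 
f=lambda im,x,y,w,h:cv2.resize(im[y:y+h,x:x+w],(400,400*h//w),interpolation=cv2.INTER_CUBIC)
save('pre.png',np.hstack([f(b,330,190,140,160),f(a,340,130,140,160)]))"
```

```text
t 4.4 pos [ 562.1 -246.7  124.4] rod yaw -0.0759 toolz [-0.0051  0.0031 -1.    ] F [1.  1.2 1.2] w 0.448 gf 0.0
units in tool axes [-0.102 -0.104  3.534]
turn units 0.01334422695421205
```

View pics/pre.png

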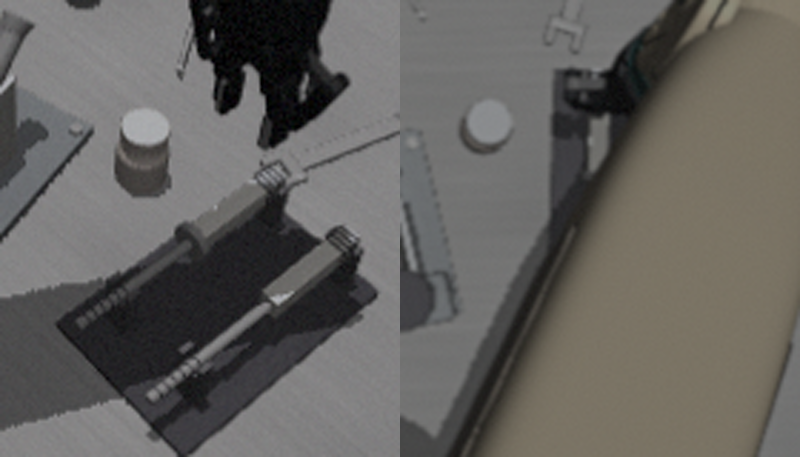

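Side view: the gripper hangs above the gauge rod's handle, finger ends near crop pixel (250,120). The top view is mostly blocked by the arm. Next I descend and grip.

play_rows(
  increments=[
    {"delta_pos": [-0.07, -0.08, 0.9], "turn": 0, "grip": 0.45},
    {"delta_pos": [0, 0, 0.9], "turn": 0, "grip": 0.45},
    {"delta_pos": [0, 0, 0.8], "turn": 0, "grip": 0.45},
    {"delta_pos": [0, 0, 0.5], "turn": 0, "grip": 0.45},
    {"delta_pos": [0, 0, 0.4], "turn": 0, "grip": 0.45},
  ],
)

```text
time: 5.0
eef_pos: [566.6, -250.7, 40.2]
eef_rot: [0.12, 3.138, -0.001]
ft_force: [0.4, 0.4, 0.6]
gripper_width: 0.452
gripper_force: 0.0
```

```bash
python3 -c "
from h import *
s=need([564,-249.2,36],-.077)"
```

```text
t 5.0 pos [ 566.6 -250.7   40.2] rod yaw -0.0762 toolz [ 1.2e-03 -7.0e-04 -1.0e+00] F [0.4 0.4 0.6] w 0.452 gf 0.0
units in tool axes [0.109 0.053 0.166]
turn units 0.01035946711135851
```

play_rows(
  increments=[
    {"delta_pos": [0.07, 0.05, 0.12], "turn": 0, "grip": 0.45},
    {"delta_pos": [0, 0, 0], "turn": 0, "grip": 0},
    {"delta_pos": [0, 0, 0], "turn": 0, "grip": 0},
    {"delta_pos": [0, 0, 0], "turn": 0, "grip": 0},
    {"delta_pos": [0, 0, 0], "turn": 0, "grip": 0},
  ],
  newtons=50,
)

```text
time: 5.5
eef_pos: [564.8, -249.3, 37.6]
eef_rot: [0.12, 3.138, -0.001]
ft_force: [0.1, -0.4, -0.5]
gripper_width: 0.003
gripper_force: 0.0
```

```bash
python3 -c "
from h import *
s=need([564,-249.2,36],-.077);print(s['wrist_torque'])"
```

```text
t 5.5 pos [ 564.8 -249.3   37.6] rod yaw -0.0762 toolz [ 1.2e-03 -7.0e-04 -1.0e+00] F [ 0.1 -0.4 -0.5] w 0.003 gf 0.0
units in tool axes [0.034 0.001 0.063]
turn units 0.010454166778618712
[-0.00767675  0.03352368  0.01438622]
```

```bash
python3 -c "
from h import *
b,E=snapshot('side'); a,D=snapshot('top'); np.savez('s1.npz',im=b,D=E)
f=lambda im,x,y,w,h:cv2.resize(im[y:y+h,x:x+w],(400,400*h//w),interpolation=cv2.INTER_CUBIC)
save('grip.png',np.hstack([f(b,350,210,120,140),f(a,380,130,80,int(80*140/120))[:466]]))
print(proj('side',[564,-249,55]),proj('side',[564.8,-249.3,37.6]),proj('top',[564,-249,55]))"
```

```text
Traceback (most recent call last):
ValueError: all the input array dimensions except for the concatenation axis must match exactly, but along dimension 0, the array at index 0 has size 466 and the array at index 1 has size 465
```

```bash
python3 -c "
from h import *
b=np.load('s1.npz')['im']; save('grip.png',b,(340,190,480,310),5)
print(proj('side',[564,-249,55]),proj('side',[564.8,-249.3,37.6]),proj('top',[564,-249,55]))"
```

```text
[411.86659559 264.08680771] [411.28011889 268.25060439] [408.42052918 173.11754107]
```

View pics/grip.png

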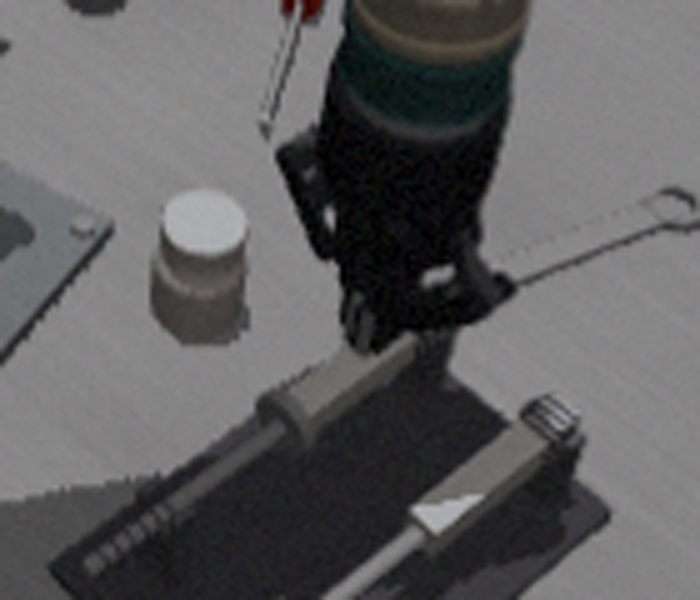

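```bash
python3 -c "
from h import *
S=np.load('s1.npz'); b,D=S['im'],S['D']; Q=cloud('side',D)
for v in range(246,266,1):
    print(v,[ '%d,%d,%d:%d'%(*Q[v,u],b[v,u].mean()) for u in range(406,432,3)])
"
```

```text
246 ['632,-179,1:136', '552,-239,125:17', '555,-244,127:21', '546,-257,146:11', '551,-262,147:6', '568,-260,130:13', '662,-215,9:74', '574,-270,134:73', '557,-287,163:24']
247 ['630,-181,1:136', '551,-240,122:14', '556,-244,122:7', '553,-254,134:15', '550,-263,144:10', '565,-262,131:10', '567,-268,135:45', '570,-273,137:22', '553,-289,166:40']
248 ['629,-183,0:136', '557,-236,110:4', '558,-243,116:19', '551,-255,133:2', '36,-561,859:5', '560,-265,134:11', '565,-269,134:20', '569,-274,135:5', '551,-291,166:42']
249 ['624,-186,3:135', '559,-235,104:15', '558,-244,114:46', '551,-256,130:1', '553,-262,134:5', '559,-266,132:23', '562,-272,136:9', '557,-282,149:10', '551,-292,164:29']
250 ['621,-189,3:133', '560,-235,100:16', '554,-247,116:33', '552,-256,125:2', '556,-261,127:3', '36,-561,859:12', '553,-277,145:11', '551,-285,155:13', '551,-292,161:0']
251 ['620,-190,1:134', '557,-238,100:30', '554,-248,113:21', '552,-256,123:7', '556,-262,124:7', '550,-272,139:15', '551,-279,145:6', '550,-287,153:8', '550,-293,159:9']
252 ['618,-192,0:132', '554,-240,102:34', '555,-248,109:33', '552,-257,
[... 1602 characters left out ...]
, '640,-253,2:111']
262 ['549,-240,68:111', '554,-245,69:105', '561,-249,66:103', '566,-254,66:109', '576,-256,59:64', '587,-258,50:55', '605,-256,32:30', '604,-264,41:29', '636,-256,4:132']
263 ['548,-242,67:103', '554,-246,66:109', '558,-252,67:110', '565,-255,64:79', '578,-256,53:68', '604,-249,22:34', '603,-258,32:25', '607,-263,33:28', '635,-257,2:136']
264 ['545,-244,68:107', '551,-248,66:108', '555,-254,68:110', '564,-256,62:68', '577,-257,50:60', '604,-250,19:30', '603,-258,28:21', '607,-264,30:35', '626,-262,10:118']
265 ['544,-245,66:107', '546,-252,71:108', '555,-255,65:87', '566,-256,56:66', '601,-244,11:58', '604,-251,15:29', '604,-259,23:20', '609,-264,24:22', '624,-264,10:78']
```

```bash
python3 -c "
from h import *
s=need([564,-249.2,36],-.077);print(s)
b,D=snapshot('side');np.savez('s2.npz',im=b,D=D);Q=cloud('side',D)
for v in range(250,266,2):
    print(v,[ '%d,%d,%d:%d'%(*Q[v,u],b[v,u].mean()) for u in range(406,424,3)])
s=need(None)"
```

```text
t 5.6 pos [ 564.6 -249.2   37.3] rod yaw -0.0762 toolz [ 7.e-04 -4.e-04 -1.e+00] F [-0.1 -0.2 -0.1] w -0.001 gf 0.0
units in tool axes [ 0.023 -0.003  0.051]
turn units 0.009839031999365512
{'time': 5.6, 'joint_positions': array([-5.20330383e-01,  3.80243244e-01, -2.30049143e-01,  9.59672939e-01,
       -3.06011950e-05, -4.44117376e-01]), 'qd': array([-0.00073809,  0.00152407, -0.00245568,  0.0006904 ,  0.00098123,
        0.00155311]), 'joint_efforts': array([ 2.37061919e-03, -4.61087501e+01,  2.57097334e+01, -7.77690439e-03,
       -1.62113811e-04, -1.37437411e-05]), 'eef_pos': array([ 564.57207405, -249.17348029,   37.28656766]), 'eef_rot': array([ 1.19658649e-01,  3.13859038e+00, -6.47786812e-04]), 'ft_force': array([-0.11084377, -0.19148701, -0.11088138]), 'wrist_torque': array([-0.01088663,  0.01251242,  0.02532206]), 'gripper_force': 0.0, 'gripper_width': -0.0014726480380239785}
250 ['621,-189,3:134', '557,-237,103:23', '553,-247,117:33', '553,-255,124:7', '557,-260,126:8', '556,-268,134:5']
252 ['615,-194,5:133', '554,-240,101:38', '553,-248,110:39', '551,-257,121:15', '556,-262,120:14', '552,-272,134:8']
254 ['612,-197,2:131', '555,-241,94:45', '552,-250,105:45', '556,-255,107:13', '562,-260,106:15', '550,-274,130:14']
256 ['607,-201,1:134', '554,-242,88:44', '553,-251,98:47', '559,-255,96:8', '563,-260,98:13', '550,-275,124:50']
258 ['602,-205,2:135', '554,-244,83:59', '552,-252,92:47', '558,-257,91:17', '564,-261,89:66', '587,-255,64:100']
260 ['598,-209,0:133', '559,-241,67:106', '553,-253,84:43', '557,-258,86:26', '576,-255,66:108', '586,-257,59:64']
262 ['551,-239,66:109', '554,-245,68:109', '560,-249,67:104', '565,-255,68:110', '576,-256,60:64', '590,-257,47:54']
264 ['545,-244,67:105', '552,-248,65:110', '557,-253,65:109', '566,-255,60:66', '578,-256,49:60', '603,-250,19:21']
t 5.65 pos [ 564.5 -249.1   37.1] rod yaw -0.0762 toolz [ 5.e-04 -3.e-04 -1.e+00] F [ 0.3 -0.8 -0.6] w -0.001 gf 0.0
```

```bash
python3 -c "
from h import *
S=np.load('side0.npz'); Q=cloud('side',S['D']); print(proj('side',[200,592,191]))
v,u=np.mgrid[95:128,80:115]; q=Q[95:128,80:115]; m=S['im'][95:128,80:115].mean(2)<40
k=q[m]; k=k[(k[:,2]>100)]; i=np.argsort(k[:,2])[:12]; print(k[i].round())
S=np.load('s2.npz'); Q=cloud('side',S['D']); q=Q[200:262,395:445].reshape(-1,3); im=S['im'][200:262,395:445].mean(2).ravel()
for z in range(70,200,10):
    k=q[(q[:,2]>z)&(q[:,2]<z+10)]; print(z,len(k),np.percentile(k,[5,50,95],axis=0).round().tolist() if len(k) else '')
# depth-based silhouette : bottom dark pixels
"
```

```text
[107.18250856 129.97478953]
[[218. 631. 245.]
 [188. 547. 246.]
 [216. 631. 246.]
 [217. 633. 248.]
 [211. 632. 248.]
 [213. 629. 248.]
 [219. 630. 249.]
 [221. 627. 249.]
 [214. 632. 250.]
 [191. 544. 250.]
 [189. 544. 250.]
 [222. 629. 251.]]
70 2 [[562.0, -254.0, 71.0], [563.0, -253.0, 74.0], [564.0, -253.0, 78.0]]
80 20 [[553.0, -259.0, 82.0], [554.0, -250.0, 87.0], [558.0, -240.0, 90.0]]
90 36 [[553.0, -261.0, 91.0], [558.0, -253.0, 95.0], [568.0, -235.0, 99.0]]
100 29 [[553.0, -261.0, 101.0], [556.0, -251.0, 106.0], [561.0, -236.0, 108.0]]
110 20 [[552.0, -261.0, 111.0], [555.0, -250.0, 115.0], [558.0, -243.0, 118.0]]
120 53 [[551.0, -276.0, 122.0], [553.0, -250.0, 126.0], [559.0, -223.0, 130.0]]
130 107 [[550.0, -279.0, 131.0], [555.0, -262.0, 134.0], [571.0, -216.0, 139.0]]
140 84 [[548.0, -289.0, 141.0], [553.0, -250.0, 146.0], [560.0, -206.0, 149.0]]
150 104 [[546.0, -296.0, 151.0], [551.0, -241.0, 155.0], [563.0, -199.0, 159.0]]
160 148 [[547.0, -309.0, 161.0], [554.0, -257.0, 166.0], [567.0, -191.0, 170.0]]
170 167 [[545.0, -306.0, 171.0], [556.0, -268.0, 174.0], [571.0, -192.0, 179.0]]
180 86 [[544.0, -291.0, 180.0], [552.0, -276.0, 185.0], [566.0, -243.0, 189.0]]
190 44 [[551.0, -289.0, 190.0], [553.0, -283.0, 193.0], [568.0, -269.0, 199.0]]
```

The pictures show the shut fingers ending at about z = 82, while the reported TCP height is 37. The start picture shows the same offset of about 45 mm along the tool. The handle is untouched, so I'll open, go down by that amount and grip again, watching the force.

play_rows(
  increments=[
    {"delta_pos": [0, 0, 0], "turn": 0, "grip": 0.45},
    {"delta_pos": [0, 0, 0], "turn": 0, "grip": 0.45},
    {"delta_pos": [0, 0, 0.4], "turn": 0, "grip": 0.45},
    {"delta_pos": [0, 0, 0.4], "turn": 0, "grip": 0.45},
  ],
)

```text
time: 6.05
eef_pos: [564.4, -249.1, 16.3]
eef_rot: [0.12, 3.139, -0.0]
ft_force: [-0.7, 0.6, 1.0]
gripper_width: 0.449
gripper_force: 0.0
```

play_rows(
  increments=[
    {"delta_pos": [0, 0, 0.4], "turn": 0, "grip": 0.45},
    {"delta_pos": [0, 0, 0.3], "turn": 0, "grip": 0.45},
    {"delta_pos": [0, 0, 0.3], "turn": 0, "grip": 0.45},
    {"delta_pos": [0, 0, 0], "turn": 0, "grip": 0.45},
  ],
)

```text
time: 6.45
eef_pos: [563.0, -248.3, -9.9]
eef_rot: [-0.12, -3.137, -0.002]
ft_force: [-0.7, 0.8, -0.4]
gripper_width: 0.447
gripper_force: 0.0
```

play_rows(
  increments=[
    {"delta_pos": [0, 0, 0], "turn": 0, "grip": 0},
    {"delta_pos": [0, 0, 0], "turn": 0, "grip": 0},
    {"delta_pos": [0, 0, 0], "turn": 0, "grip": 0},
    {"delta_pos": [0, 0, 0], "turn": 0, "grip": 0},
  ],
  newtons=50,
)

```text
time: 6.85
eef_pos: [564.6, -249.1, -7.9]
eef_rot: [0.12, 3.139, -0.0]
ft_force: [0.6, 0.7, -1.2]
gripper_width: 0.201
gripper_force: 49.5
```

```bash
python3 -c "
from h import *
s=need([564,-249.2,-9.5],-.077);print(s['wrist_torque'])
S,D=snapshot('side'); Q=cloud('side',D)
for v in range(256,272,2):
    print(v,[ '%d,%d,%d:%d'%(*Q[v,u],S[v,u].mean()) for u in range(403,424,3)])
"
```

```text
t 6.85 pos [ 564.6 -249.1   -7.9] rod yaw -0.0762 toolz [ 7.e-04 -2.e-04 -1.e+00] F [ 0.6  0.7 -1.2] w 0.201 gf 49.5
units in tool axes [ 0.024 -0.006  0.064]
turn units 0.010510175297839472
[-0.00662418 -0.09289437 -0.02209207]
256 ['554,-226,74:57', '552,-236,84:14', '564,-236,74:16', '573,-239,68:29', '545,-263,117:8', '551,-267,115:13', '551,-275,123:5']
258 ['595,-200,3:98', '559,-232,66:53', '561,-239,72:19', '546,-256,101:34', '546,-263,108:2', '554,-266,104:16', '563,-269,98:12']
260 ['560,-224,50:41', '555,-236,66:26', '557,-242,70:103', '564,-247,69:93', '548,-264,100:9', '553,-268,100:13', '568,-267,85:20']
262 ['558,-227,46:19', '549,-240,68:103', '555,-245,68:108', '561,-249,66:103', '551,-263,89:3', '554,-269,91:15', '562,-272,87:15']
264 ['540,-239,68:102', '547,-243,65:107', '549,-249,69:108', '555,-254,68:74', '551,-264,81:8', '556,-269,82:3', '557,-276,88:21']
266 ['536,-243,67:107', '540,-248,69:109', '545,-253,69:108', '553,-256,64:30', '551,-265,76:6', '555,-271,78:2', '550,-281,92:12']
268 ['533,-245,64:107', '538,-251,65:112', '544,-255,64:76', '552,-258,60:39', '557,-263,60:1', '560,-269,63:10', '552,-281,82:15']
270 ['526,-251,69:108', '535,-253,62:77', '547,-254,52:61', '553,-259,51:46', '556,-264,54:7', '562,-269,53:5', '549,-283,80:4']
```

The rod is gripped: opening 17 mm with 49.5 N on the pad. I'll lift it straight up slowly, then faster.

play_rows(
  increments=[
    {"delta_pos": [0, 0, -0.2], "turn": 0, "grip": 0},
    {"delta_pos": [0, 0, -0.3], "turn": 0, "grip": 0},
    {"delta_pos": [0, 0, -0.4], "turn": 0, "grip": 0},
    {"delta_pos": [0, 0, -0.6], "turn": 0, "grip": 0},
    {"delta_pos": [0, 0, -0.8], "turn": 0, "grip": 0},
  ],
)

```text
time: 7.4
eef_pos: [563.6, -248.6, 50.1]
eef_rot: [-0.12, -3.138, -0.001]
ft_force: [-0.9, 0.5, -3.2]
gripper_width: 0.205
gripper_force: 49.2
```

play_rows(
  increments=[
    {"delta_pos": [0, 0, -1], "turn": 0, "grip": 0},
    {"delta_pos": [0, 0, -1], "turn": 0, "grip": 0},
    {"delta_pos": [0, 0, -1], "turn": 0, "grip": 0},
    {"delta_pos": [0, 0, -1], "turn": 0, "grip": 0},
    {"delta_pos": [0, 0, -0.5], "turn": 0, "grip": 0},
  ],
)

```text
time: 7.9
eef_pos: [565.9, -249.9, 166.0]
eef_rot: [0.119, 3.134, -0.004]
ft_force: [0.3, 0.4, -3.2]
gripper_width: 0.202
gripper_force: 49.3
```

```bash
python3 -c "
from h import *
s=need([720.7,14.6,167],.213);print(s['wrist_torque'])
"
```

```text
t 7.9 pos [ 565.9 -249.9  166. ] rod yaw -0.0761 toolz [ 0.0048 -0.0028 -1.    ] F [ 0.3  0.4 -3.2] w 0.202 gf 49.3
units in tool axes [-5.372 11.019 -0.04 ]
turn units -3.614088009289588
[-0.08792766 -0.14612472  0.03412358]
```

play_rows(
  increments=[
    {"delta_pos": [0, 0, 0], "turn": -0.72, "grip": 0},
    {"delta_pos": [0, 0, 0], "turn": -0.72, "grip": 0},
    {"delta_pos": [0, 0, 0], "turn": -0.72, "grip": 0},
    {"delta_pos": [0, 0, 0], "turn": -0.72, "grip": 0},
    {"delta_pos": [0, 0, 0], "turn": -0.73, "grip": 0},
  ],
)

```text
time: 8.4
eef_pos: [563.9, -248.7, 161.9]
eef_rot: [0.337, -3.123, -0.001]
ft_force: [-0.9, -0.2, -4.3]
gripper_width: 0.204
gripper_force: 49.2
```

play_rows(
  increments=[
    {"delta_pos": [-0.8, 0.85, 0], "turn": 0, "grip": 0},
    {"delta_pos": [-0.8, 0.9, 0], "turn": 0, "grip": 0},
    {"delta_pos": [-0.8, 0.9, 0], "turn": 0, "grip": 0},
    {"delta_pos": [-0.8, 0.9, 0], "turn": 0, "grip": 0},
    {"delta_pos": [-0.8, 0.9, 0], "turn": 0, "grip": 0},
  ],
)

```text
time: 8.9
eef_pos: [638.6, -118.0, 161.8]
eef_rot: [0.333, -3.123, -0.0]
ft_force: [0.5, 0.2, -5.1]
gripper_width: 0.202
gripper_force: 49.3
```

play_rows(
  increments=[
    {"delta_pos": [-0.86, 0.9, 0], "turn": 0, "grip": 0},
    {"delta_pos": [-0.86, 0.9, 0], "turn": 0, "grip": 0},
    {"delta_pos": [-0.86, 0.9, 0], "turn": 0, "grip": 0},
    {"delta_pos": [-0.86, 0.9, 0], "turn": 0, "grip": 0},
    {"delta_pos": [-0.86, 0.95, 0], "turn": 0, "grip": 0},
  ],
)

```text
time: 9.4
eef_pos: [719.8, 15.7, 161.7]
eef_rot: [0.333, -3.123, 0.0]
ft_force: [0.3, -0.6, -3.4]
gripper_width: 0.206
gripper_force: 49.3
```

```bash
python3 -c "
from h import *
S,D=snapshot('side');np.savez('s3.npz',im=S,D=D)
s=need([720.7,14.6,86],.213);print(s['wrist_torque'])
p=s['eef_pos']+[0,0,63]; w=.213
for x in (-120,0,58,108): print(x,proj('side',p+(x-58.6)*np.array([np.cos(w),np.sin(w),0])).round(1))
"
```

```text
t 9.45 pos [722.6  21.2 161.5] rod yaw 0.2165 toolz [ 0.003   0.0048 -1.    ] F [ 3.9  3.5 -4. ] w 0.204 gf 49.4
units in tool axes [ 0.142 -0.252  3.02 ]
turn units 0.04350630901526972
[ 0.32646711 -0.61923329 -0.05645811]
-120 [340.7 167. ]
0 [367.5 141.8]
58 [379.2 130.8]
108 [388.7 121.9]
```

```bash
cat >> h.py <<'E'
def rod(n,D,s,off=63,xg=58.6,tilt=0.0,zr=45):
    """cloud points near the held rod's vertical plane -> axial horizontal coordinate h from grasp, lateral, z rel. grasp"""
    R=Rn.from_rotvec(s["eef_rot"]).as_matrix(); w=np.arctan2(-R[1,0],-R[0,0]); G=s["eef_pos"]+[0,0,off]
    q=cloud(n,D).reshape(-1,3)-G; h=q[:,0]*np.cos(w)+q[:,1]*np.sin(w); l=-q[:,0]*np.sin(w)+q[:,1]*np.cos(w)
    # rod coordinates
    c,sn=np.cos(tilt),np.sin(tilt); return np.c_[h*c+q[:,2]*sn, l, -h*sn+q[:,2]*c]
def report(n,D,s,tilt=0.0,**k):
    r=rod(n,D,s,tilt=tilt,**k)
    for a in np.arange(-205,-65,15):
        m=(r[:,0]>=a)&(r[:,0]<a+15)&(abs(r[:,1])<14)&(abs(r[:,2])<25); 
        if m.sum()>2: print(a+7,m.sum(),"lat",np.median(r[m,1]).round(1),"z med/max",np.median(r[m,2]).round(1),np.percentile(r[m,2],95).round(1),"minaxial",r[m,0].min().round(1))
E
python3 -c "
from h import *
D=np.load('s3.npz')['D']; s=sense(); report('side',D,s)
a,D2=snapshot('top'); s=need(None); print('top'); report('top',D2,s)
"
```

```text
-183 10 lat -2.8 z med/max 3.8 6.5 minaxial -178.8
-168 23 lat -4.9 z med/max 5.7 8.3 minaxial -174.7
-153 19 lat -4.4 z med/max 5.7 6.9 minaxial -157.8
-138 22 lat -4.9 z med/max 5.7 8.6 minaxial -144.8
-123 16 lat -5.8 z med/max 6.0 8.6 minaxial -129.6
-108 22 lat -6.4 z med/max 6.6 8.1 minaxial -114.8
-93 17 lat -5.7 z med/max 5.7 8.3 minaxial -97.4
-78 19 lat -4.6 z med/max 5.6 7.9 minaxial -84.6
-63 74 lat -4.1 z med/max 6.2 16.5 minaxial -69.3
t 9.5 pos [721.1  18.7 161.5] rod yaw 0.2168 toolz [ 0.001   0.0019 -1.    ] F [-0.6 -0.3 -3.5] w 0.203 gf 49.5
top
-168 8 lat -3.2 z med/max 1.1 3.0 minaxial -173.4
```

play_rows(
  increments=[
    {"delta_pos": [0, -0.08, 0.5], "turn": 0.04, "grip": 0},
    {"delta_pos": [0, 0, 0.8], "turn": 0, "grip": 0},
    {"delta_pos": [0, 0, 0.8], "turn": 0, "grip": 0},
    {"delta_pos": [0, 0, 0.5], "turn": 0, "grip": 0},
    {"delta_pos": [0, 0, 0.3], "turn": 0, "grip": 0},
  ],
)

```text
time: 10.0
eef_pos: [718.1, 11.8, 86.9]
eef_rot: [0.326, -3.121, -0.001]
ft_force: [0.1, -0.2, -3.6]
gripper_width: 0.204
gripper_force: 49.4
```

play_rows(
  increments=[
    {"delta_pos": [0, 0, 0], "turn": 0, "grip": 0},
    {"delta_pos": [0, 0, 0], "turn": 0, "grip": 0},
    {"delta_pos": [0, 0, 0], "turn": 0, "grip": 0},
  ],
)

```text
time: 10.3
eef_pos: [721.1, 12.6, 90.8]
eef_rot: [-0.328, 3.122, -0.001]
ft_force: [-0.0, -0.3, -3.5]
gripper_width: 0.204
gripper_force: 49.4
```

```bash
python3 -c "
from h import *
S,D=snapshot('side');a,D2=snapshot('top');np.savez('s4.npz',S=S,D=D,a=a,D2=D2)
s=need([720.7,14.6,86],.213); report('side',D,s); print('top'); report('top',D2,s)
w=.213;G=s['eef_pos']+[0,0,63]
print('pred tip px',proj('side',G-178.6*np.array([np.cos(w),np.sin(w),0])),proj('top',G-178.6*np.array([np.cos(w),np.sin(w),0])))
f=lambda im,x,y:cv2.convertScaleAbs(cv2.resize(im[y:y+40,x:x+40],(400,400),interpolation=cv2.INTER_CUBIC),alpha=2,beta=-40)
save('appr.png',np.hstack([f(a,312,160),f(S,312,170)]))
"
```

```text
t 10.4 pos [721.   12.7  90.7] rod yaw 0.2094 toolz [ 2.3e-03 -2.0e-04 -1.0e+00] F [-0.7 -0.8 -3.4] w 0.204 gf 49.4
units in tool axes [-0.003  0.077  0.187]
turn units -0.0451894168073487
-198 6 lat -10.3 z med/max -2.9 1.5 minaxial -204.9
-168 25 lat -0.4 z med/max 4.6 7.0 minaxial -173.9
-153 18 lat -0.6 z med/max 5.6 8.3 minaxial -159.9
-138 22 lat -1.0 z med/max 5.1 6.9 minaxial -144.5
-123 18 lat -0.6 z med/max 5.5 8.2 minaxial -129.0
-108 22 lat -0.8 z med/max 5.9 8.0 minaxial -114.6
-93 15 lat -1.1 z med/max 5.7 8.1 minaxial -97.5
-78 20 lat 0.0 z med/max 5.4 8.0 minaxial -84.8
-63 23 lat 0.2 z med/max 5.6 17.4 minaxial -69.6
top
-198 28 lat -4.3 z med/max -13.8 -6.8 minaxial -205.0
pred tip px [342.56371155 190.59243649] [327.29360866 175.69946652]
```

View pics/appr.png

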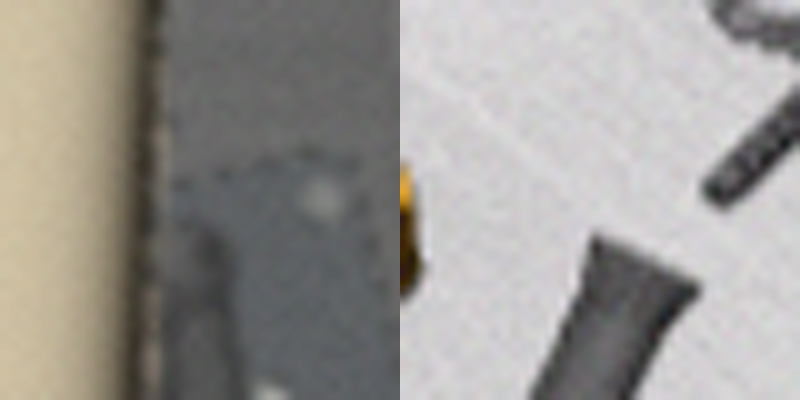

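Side view: rod tip at pixel (342.9,189.2), mouth rim centre at (336.1,195.8). The tip is level and in front of the mouth, as predicted to within about 1.5 px. The tool can't tilt, so the rod must swivel between the pads. I'll lower the grip force and check for droop before using the mouth.

play_rows(
  increments=[
    {"delta_pos": [0.2, 0.05, 0.19], "turn": 0, "grip": 0},
    {"delta_pos": [0.3, 0, 0], "turn": 0, "grip": 0},
    {"delta_pos": [0, 0, 0], "turn": 0, "grip": 0},
    {"delta_pos": [0, 0, 0], "turn": 0, "grip": 0},
    {"delta_pos": [0, 0, 0], "turn": 0, "grip": 0},
  ],
  newtons=25,
)

```text
time: 10.9
eef_pos: [707.7, 11.4, 84.8]
eef_rot: [-0.328, 3.124, -0.0]
ft_force: [-0.3, 0.6, -3.8]
gripper_width: 0.199
gripper_force: 49.4
```

```bash
python3 -c "
from h import *
S,D=snapshot('side')
w=.21;M=np.array([521.8,-28.6,150]);h=169.6
T=M+h*np.array([np.cos(w),np.sin(w),0]);T[2]=149-63
s=need(T,.21); report('side',D,s)
"
```

```text
t 10.95 pos [707.8  11.4  84.7] rod yaw 0.2093 toolz [ 6.e-04 -0.e+00 -1.e+00] F [ 0.1  0.1 -3.2] w 0.205 gf 49.4
units in tool axes [ 0.827 -0.013 -0.051]
turn units -0.008194965260128681
-198 71 lat -5.2 z med/max 7.0 15.1 minaxial -204.6
-183 3 lat -11.7 z med/max 4.7 6.1 minaxial -188.2
-168 24 lat -0.2 z med/max 5.3 7.7 minaxial -174.0
-153 22 lat -0.5 z med/max 4.5 8.1 minaxial -159.4
-138 19 lat -1.0 z med/max 5.3 7.7 minaxial -144.6
-123 19 lat -0.7 z med/max 4.9 7.8 minaxial -129.7
-108 19 lat -1.1 z med/max 5.5 7.8 minaxial -114.4
-93 21 lat -0.5 z med/max 5.9 8.9 minaxial -98.3
-78 16 lat -0.9 z med/max 5.5 8.3 minaxial -83.1
-63 23 lat -1.7 z med/max 5.7 10.2 minaxial -69.8
```

play_rows(
  increments=[
    {"delta_pos": [0.4, 0, -0.05], "turn": 0, "grip": 0},
    {"delta_pos": [0.2, 0, 0], "turn": 0, "grip": 0},
    {"delta_pos": [0, 0, 0], "turn": 0, "grip": 0},
  ],
  newtons=25,
)

```text
time: 11.25
eef_pos: [691.6, 8.2, 85.8]
eef_rot: [0.328, -3.123, -0.0]
ft_force: [0.2, -0.1, -4.3]
gripper_width: 0.203
gripper_force: 49.4
```

play_rows(
  increments=[
    {"delta_pos": [0.13, 0, 0], "turn": 0, "grip": 0},
    {"delta_pos": [0.1, 0, 0], "turn": 0, "grip": 0},
    {"delta_pos": [0, 0, 0], "turn": 0, "grip": 0},
  ],
)

```text
time: 11.55
eef_pos: [686.8, 7.0, 85.8]
eef_rot: [0.328, -3.124, -0.0]
ft_force: [-0.7, 0.1, -4.1]
gripper_width: 0.204
gripper_force: 49.4
```

```bash
python3 -c "
from h import *
w=.21;M=np.array([521.8,-28.6,150]);h=169.6
T=M+h*np.array([np.cos(w),np.sin(w),0]);T[2]=149-63
s=need(T,.21)
"
```

```text
t 11.55 pos [686.8   7.   85.8] rod yaw 0.2093 toolz [-4.e-04 -0.e+00 -1.e+00] F [-0.7  0.1 -4.1] w 0.204 gf 49.4
units in tool axes [-0.031 -0.019 -0.009]
turn units -0.008628359382981121
```

play_rows(
  increments=[
    {"delta_pos": [0.08, 0, 0], "turn": 0, "grip": 0},
    {"delta_pos": [0, 0, 0], "turn": 0, "grip": 0},
  ],
)

```text
time: 11.75
eef_pos: [685.1, 6.6, 85.8]
eef_rot: [0.328, -3.124, 0.0]
ft_force: [-0.4, -0.3, -3.2]
gripper_width: 0.204
gripper_force: 49.4
```

play_rows(
  increments=[
    {"delta_pos": [0.08, 0, 0], "turn": 0, "grip": 0},
    {"delta_pos": [0, 0, 0], "turn": 0, "grip": 0},
  ],
)

```text
time: 11.95
eef_pos: [683.3, 6.2, 85.8]
eef_rot: [-0.328, 3.124, -0.0]
ft_force: [-0.3, -0.1, -4.4]
gripper_width: 0.208
gripper_force: 49.4
```

```bash
python3 -c "
from h import *
s=need(None);print(s['wrist_torque'])
"
```

```text
t 11.95 pos [683.3   6.2  85.8] rod yaw 0.2094 toolz [ 2.e-04  0.e+00 -1.e+00] F [-0.3 -0.1 -4.4] w 0.208 gf 49.4
[-0.02164062 -0.17689519 -0.01059782]
```

play_rows(
  increments=[
    {"delta_pos": [0, 0, -0.15], "turn": 0, "grip": 0},
    {"delta_pos": [0, 0, -0.15], "turn": 0, "grip": 0},
    {"delta_pos": [0, 0, 0], "turn": 0, "grip": 0},
  ],
)

```text
time: 12.25
eef_pos: [684.4, 6.4, 94.2]
eef_rot: [-0.328, 3.122, -0.0]
ft_force: [2.0, -0.3, -4.8]
gripper_width: 0.205
gripper_force: 49.1
```

```bash
python3 -c "
from h import *
s=need(None);print(s['wrist_torque'])
"
```

```text
t 12.25 pos [684.4   6.4  94.2] rod yaw 0.2094 toolz [ 2.2e-03  2.0e-04 -1.0e+00] F [ 2.  -0.3 -4.8] w 0.205 gf 49.1
[ 0.16185428 -0.70035419  0.00526745]
```

play_rows(
  increments=[
    {"delta_pos": [0.02, 0, -0.28], "turn": 0, "grip": 0},
    {"delta_pos": [0.02, 0, -0.28], "turn": 0, "grip": 0},
    {"delta_pos": [0.04, 0, -0.28], "turn": 0, "grip": 0},
    {"delta_pos": [0.04, 0, -0.28], "turn": 0, "grip": 0},
  ],
)

```text
time: 12.65
eef_pos: [681.1, 5.7, 122.6]
eef_rot: [-0.328, 3.123, -0.0]
ft_force: [2.9, 0.5, -6.0]
gripper_width: 0.204
gripper_force: 48.8
```

```bash
python3 -c "
from h import *
S,D=snapshot('side')
s=need(None);print(s['wrist_torque'])
for t in (0.05,.1,.17):
  r=rod('side',D,s,tilt=t); out=[]
  for a in np.arange(-165,-65,20):
    m=(r[:,0]>=a)&(r[:,0]<a+20)&(abs(r[:,1])<12)&(abs(r[:,2])<14); out.append((a,m.sum(),np.median(r[m,2]).round(1)))
  print(t,out)
"
```

```text
t 12.7 pos [681.2   5.6 123.9] rod yaw 0.2094 toolz [ 2.4e-03 -2.0e-04 -1.0e+00] F [ 2.8  1.3 -4.3] w 0.203 gf 48.8
[ 2.12126922e-01 -9.42135083e-01 -9.21471838e-04]
0.05 [(np.int64(-165), np.int64(0), np.float64(nan)), (np.int64(-145), np.int64(5), np.float64(-13.4)), (np.int64(-125), np.int64(18), np.float64(-12.1)), (np.int64(-105), np.int64(26), np.float64(-9.5)), (np.int64(-85), np.int64(25), np.float64(-6.8))]
0.1 [(np.int64(-165), np.int64(26), np.float64(-10.9)), (np.int64(-145), np.int64(29), np.float64(-9.1)), (np.int64(-125), np.int64(28), np.float64(-7.2)), (np.int64(-105), np.int64(27), np.float64(-4.8)), (np.int64(-85), np.int64(26), np.float64(-3.4))]
0.17 [(np.int64(-165), np.int64(32), np.float64(-0.4)), (np.int64(-145), np.int64(29), np.float64(0.3)), (np.int64(-125), np.int64(29), np.float64(0.7)), (np.int64(-105), np.int64(27), np.float64(1.8)), (np.int64(-85), np.int64(26), np.float64(1.8))]
  return _methods._mean(a, axis=axis, dtype=dtype,
  ret = ret.dtype.type(ret / rcount)
```

The side depth shows the rod tilting about its tip in the mouth: about 0.19 rad for a 38 mm rise, with small forces. I'll go on along the arc.

play_rows(
  increments=[
    {"delta_pos": [0.07, 0, -0.28], "turn": 0, "grip": 0},
    {"delta_pos": [0.07, 0, -0.28], "turn": 0, "grip": 0},
    {"delta_pos": [0.1, 0, -0.27], "turn": 0, "grip": 0},
    {"delta_pos": [0.1, 0, -0.27], "turn": 0, "grip": 0},
  ],
)

```text
time: 13.1
eef_pos: [673.3, 4.0, 150.0]
eef_rot: [-0.328, 3.121, -0.0]
ft_force: [5.1, 0.5, -4.5]
gripper_width: 0.207
gripper_force: 49.0
```

play_rows(
  increments=[
    {"delta_pos": [0.12, 0, -0.26], "turn": 0, "grip": 0},
    {"delta_pos": [0.12, 0, -0.26], "turn": 0, "grip": 0},
    {"delta_pos": [0.14, 0, -0.25], "turn": 0, "grip": 0},
    {"delta_pos": [0.14, 0, -0.25], "turn": 0, "grip": 0},
    {"delta_pos": [0, 0, 0], "turn": 0, "grip": 0},
  ],
)

```text
time: 13.6
eef_pos: [658.6, 1.0, 175.3]
eef_rot: [0.328, -3.124, 0.001]
ft_force: [1.2, 0.6, -3.6]
gripper_width: 0.203
gripper_force: 49.0
```

```bash
cat >> h.py <<'E'
def tilt(D,s,t0,n="side"):
    """fit the rod's inclination in its vertical plane from the depth cloud, starting at t0; -> tilt, z offset at grasp"""
    t=t0
    for _ in range(6):
        r=rod(n,D,s,tilt=t); m=(r[:,0]>-170)&(r[:,0]<-72)&(abs(r[:,1])<12)&(abs(r[:,2]-4)<(25 if _<2 else 9))
        f=np.polyfit(r[m,0],r[m,2],1,w=None); t+=np.arctan(f[0])
    print("tilt deg",np.degrees(t).round(2),"z at grasp",f[1].round(1),"lat",np.median(r[m,1]).round(1),m.sum()); return t
E
python3 -c "
from h import *
S,D=snapshot('side')
s=need(None);print(s['wrist_torque']);tilt(D,s,.5)
"
```

```text
t 13.65 pos [658.4   1.  174.6] rod yaw 0.2092 toolz [-1.3e-03 -4.0e-04 -1.0e+00] F [ 2.5  0.7 -4.1] w 0.206 gf 49.0
[ 0.06802627 -0.47751228  0.02785624]
tilt deg 29.32 z at grasp 1.1 lat -0.6 180
```

play_rows(
  increments=[
    {"delta_pos": [0.14, 0, -0.2], "turn": 0, "grip": 0},
    {"delta_pos": [0.14, 0, -0.2], "turn": 0, "grip": 0},
    {"delta_pos": [0.14, 0, -0.18], "turn": 0, "grip": 0},
    {"delta_pos": [0.14, 0, -0.18], "turn": 0, "grip": 0},
    {"delta_pos": [0, 0, 0], "turn": 0, "grip": 0},
  ],
)

```text
time: 14.15
eef_pos: [645.2, -1.8, 194.1]
eef_rot: [-0.328, 3.124, -0.0]
ft_force: [1.9, 0.1, -4.5]
gripper_width: 0.202
gripper_force: 48.9
```

```bash
python3 -c "
from h import *
S,D=snapshot('side')
s=need(None);print(s['wrist_torque']);t=tilt(D,s,.65)
r=rod('side',D,s,tilt=t);m=(abs(r[:,1])<12)&(r[:,0]>-200)&(r[:,0]<-60)
for a in range(-200,-60,10):
  k=m&(r[:,0]>=a)&(r[:,0]<a+10)&(abs(r[:,2])<25); print(a,k.sum(),np.percentile(r[k],[5,50,95],axis=0)[:,1:].round(1).tolist())
np.savez('s5.npz',im=S,D=D); save('ins.png',S,(310,100,410,230),4)
"
```

```text
t 14.2 pos [645.4  -1.8 193.9] rod yaw 0.2093 toolz [ 2.e-04 -2.e-04 -1.e+00] F [ 0.3  1.4 -3.8] w 0.208 gf 49.0
[ 0.14296493 -0.5135767  -0.00988336]
tilt deg 36.2 z at grasp -0.8 lat 0.4 156
-200 38 [[-9.9, -13.8], [-2.3, -5.5], [9.4, -1.2]]
-190 38 [[-9.2, -12.4], [-2.3, -3.6], [7.2, -0.3]]
-180 42 [[-10.1, -12.4], [-3.8, -3.2], [10.6, 0.4]]
-170 39 [[-10.8, -9.3], [-3.2, -0.5], [8.4, 3.7]]
-160 16 [[-3.3, -6.4], [0.3, -3.5], [4.3, 0.4]]
-150 16 [[-2.3, -8.2], [0.3, -3.5], [4.5, -0.8]]
-140 16 [[-2.2, -7.0], [0.8, -2.8], [4.6, 0.2]]
-130 16 [[-2.7, -6.7], [-0.3, -2.7], [5.4, 0.4]]
-120 17 [[-2.6, -7.0], [-0.0, -1.8], [4.6, 1.2]]
-110 18 [[-3.3, -5.5], [-0.1, -0.6], [4.5, 1.8]]
-100 15 [[-2.5, -5.0], [-0.2, -1.1], [4.5, 1.2]]
-90 16 [[-3.2, -3.0], [1.1, 0.5], [5.1, 1.9]]
-80 17 [[-3.4, -3.1], [-0.5, 0.1], [5.1, 2.4]]
-70 17 [[-3.9, -3.2], [-1.4, 1.1], [4.9, 4.5]]
```

View pics/ins.png

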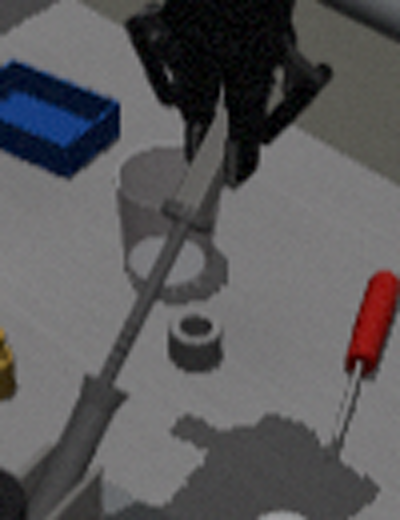

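Side view: the rod sits in the mouth (crop ~(108,385)), close to collinear with the tube, collar at crop (182,215). Now I push gently along the tube axis.

play_rows(
  increments=[
    {"delta_pos": [0.23, 0, 0.19], "turn": 0, "grip": 0},
    {"delta_pos": [0.23, 0, 0.19], "turn": 0, "grip": 0},
    {"delta_pos": [0, 0, 0], "turn": 0, "grip": 0},
  ],
)

```text
time: 14.5
eef_pos: [632.8, -4.2, 182.6]
eef_rot: [0.328, -3.122, -0.0]
ft_force: [1.7, -0.3, -6.2]
gripper_width: 0.202
gripper_force: 49.0
```

play_rows(
  increments=[
    {"delta_pos": [0.23, 0, 0.19], "turn": 0, "grip": 0},
    {"delta_pos": [0.23, 0, 0.19], "turn": 0, "grip": 0},
    {"delta_pos": [0, 0, 0], "turn": 0, "grip": 0},
  ],
)

```text
time: 14.8
eef_pos: [621.0, -6.6, 172.7]
eef_rot: [0.328, -3.121, -0.001]
ft_force: [0.2, 0.5, -6.6]
gripper_width: 0.203
gripper_force: 48.7
```

```bash
python3 -c "
from h import *
S,D=snapshot('side')
s=need(None);print(s['wrist_torque']);t=tilt(D,s,.68)
"
```

```text
t 14.85 pos [621.4  -6.5 173. ] rod yaw 0.2091 toolz [-3.2e-03  2.0e-04 -1.0e+00] F [ 0.6  0.6 -6.6] w 0.206 gf 48.7
[ 0.13269564 -0.59873842  0.03676793]
tilt deg 34.72 z at grasp -2.7 lat 0.1 164
```

play_rows(
  increments=[
    {"delta_pos": [0.23, 0, 0.19], "turn": 0, "grip": 0},
    {"delta_pos": [0.23, 0, 0.19], "turn": 0, "grip": 0},
    {"delta_pos": [0, 0, 0], "turn": 0, "grip": 0},
  ],
)

```text
time: 15.15
eef_pos: [610.4, -9.0, 163.8]
eef_rot: [0.328, -3.122, -0.0]
ft_force: [0.8, -0.3, -6.6]
gripper_width: 0.202
gripper_force: 48.7
```

play_rows(
  increments=[
    {"delta_pos": [0.23, 0, 0.19], "turn": 0, "grip": 0},
    {"delta_pos": [0.23, 0, 0.19], "turn": 0, "grip": 0},
    {"delta_pos": [0, 0, 0], "turn": 0, "grip": 0},
  ],
)

```text
time: 15.45
eef_pos: [599.2, -11.4, 154.3]
eef_rot: [0.328, -3.123, -0.0]
ft_force: [-0.0, -0.2, -6.7]
gripper_width: 0.202
gripper_force: 48.7
```

```bash
python3 -c "
from h import *
S,D=snapshot('side')
s=need(None);print(s['wrist_torque'])
w=.209;M=np.array([521.8,-28.6,150]);q=s['eef_pos']+[0,0,63]-M;h=q[0]*np.cos(w)+q[1]*np.sin(w);print('h',h,'lat',-q[0]*np.sin(w)+q[1]*np.cos(w),'z above axis',q[2]-h*.8391,'collar gap',h/np.cos(np.radians(40))-58.6)
"
```

```text
t 15.5 pos [599.5 -11.3 154.5] rod yaw 0.2092 toolz [-1.8e-03  1.0e-04 -1.0e+00] F [ 0.2  0.4 -7.4] w 0.203 gf 48.7
[ 0.13824631 -0.63526806  0.07264597]
h 79.58301493299611 lat 0.7873887783015938 z above axis 0.6939703262953003 collar gap 45.2882478005727
```

play_rows(
  increments=[
    {"delta_pos": [0.25, 0, 0.21], "turn": 0, "grip": 0},
    {"delta_pos": [0.25, 0, 0.21], "turn": 0, "grip": 0},
    {"delta_pos": [0.25, 0, 0.21], "turn": 0, "grip": 0},
    {"delta_pos": [0, 0, 0], "turn": 0, "grip": 0},
  ],
)

```text
time: 15.9
eef_pos: [580.4, -15.2, 138.3]
eef_rot: [0.328, -3.122, -0.001]
ft_force: [1.0, -0.9, -7.8]
gripper_width: 0.206
gripper_force: 48.8
```

play_rows(
  increments=[
    {"delta_pos": [0.16, 0, 0.13], "turn": 0, "grip": 0},
    {"delta_pos": [0.12, 0, 0.1], "turn": 0, "grip": 0},
    {"delta_pos": [0, 0, 0], "turn": 0, "grip": 0},
  ],
)

```text
time: 16.2
eef_pos: [574.7, -16.7, 133.4]
eef_rot: [0.328, -3.123, -0.0]
ft_force: [1.0, -0.6, -5.9]
gripper_width: 0.206
gripper_force: 48.9
```

```bash
cat >> h.py <<'E'
def gap():
    s=need(None);w=.209;M=np.array([521.8,-28.6,150]);q=s['eef_pos']+[0,0,63]-M;h=q[0]*np.cos(w)+q[1]*np.sin(w)
    print('tau',s['wrist_torque'].round(2),'lat',(-q[0]*np.sin(w)+q[1]*np.cos(w)).round(1),'above axis',(q[2]-h*.8391).round(1),'collar gap',(h/np.cos(np.radians(40))-58.6).round(1))
E
python3 -c "
from h import *
gap()"
```

```text
t 16.2 pos [574.7 -16.7 133.4] rod yaw 0.2093 toolz [-1.1e-03 -1.0e-04 -1.0e+00] F [ 1.  -0.6 -5.9] w 0.206 gf 48.9
tau [ 0.08 -0.48  0.02] lat 0.6 above axis 0.9 collar gap 12.2
```

play_rows(
  increments=[
    {"delta_pos": [0.09, 0, 0.076], "turn": 0, "grip": 0},
    {"delta_pos": [0.09, 0, 0.076], "turn": 0, "grip": 0},
    {"delta_pos": [0, 0, 0], "turn": 0, "grip": 0},
  ],
)

```text
time: 16.5
eef_pos: [570.6, -17.7, 129.7]
eef_rot: [0.328, -3.124, 0.0]
ft_force: [-0.4, -0.4, -5.7]
gripper_width: 0.204
gripper_force: 49.0
```

play_rows(
  increments=[
    {"delta_pos": [0.07, 0, 0.059], "turn": 0, "grip": 0},
    {"delta_pos": [0, 0, 0], "turn": 0, "grip": 0},
  ],
)

```text
time: 16.7
eef_pos: [569.1, -18.0, 128.3]
eef_rot: [0.328, -3.124, 0.0]
ft_force: [0.3, 0.6, -4.6]
gripper_width: 0.203
gripper_force: 49.0
```

play_rows(
  increments=[
    {"delta_pos": [0.06, 0, 0.05], "turn": 0, "grip": 0},
    {"delta_pos": [0, 0, 0], "turn": 0, "grip": 0},
  ],
)

```text
time: 16.9
eef_pos: [567.7, -18.3, 127.2]
eef_rot: [0.328, -3.124, 0.0]
ft_force: [0.6, -0.3, -4.6]
gripper_width: 0.203
gripper_force: 49.0
```

```bash
python3 -c "
from h import *
gap()"
```

```text
t 16.9 pos [567.7 -18.3 127.2] rod yaw 0.2094 toolz [-3.e-04 -1.e-04 -1.e+00] F [ 0.6 -0.3 -4.6] w 0.203 gf 49.0
tau [ 0.04 -0.42  0.01] lat 0.6 above axis 0.7 collar gap 2.8
```

play_rows(
  increments=[
    {"delta_pos": [0.06, 0, 0.05], "turn": 0, "grip": 0},
    {"delta_pos": [0, 0, 0], "turn": 0, "grip": 0},
  ],
)

```text
time: 17.1
eef_pos: [566.2, -18.6, 125.9]
eef_rot: [0.328, -3.124, 0.0]
ft_force: [1.1, 0.2, -5.3]
gripper_width: 0.207
gripper_force: 49.0
```

play_rows(
  increments=[
    {"delta_pos": [0.05, 0, 0.04], "turn": 0, "grip": 0},
    {"delta_pos": [0, 0, 0], "turn": 0, "grip": 0},
  ],
)

```text
time: 17.3
eef_pos: [565.0, -18.9, 124.9]
eef_rot: [0.328, -3.124, -0.0]
ft_force: [1.8, -0.8, -4.1]
gripper_width: 0.204
gripper_force: 49.0
```

play_rows(
  increments=[
    {"delta_pos": [0.05, 0, 0.04], "turn": 0, "grip": 0},
    {"delta_pos": [0, 0, 0], "turn": 0, "grip": 0},
  ],
)

```text
time: 17.5
eef_pos: [563.8, -19.1, 123.9]
eef_rot: [0.328, -3.124, -0.0]
ft_force: [1.3, -0.2, -4.7]
gripper_width: 0.204
gripper_force: 49.0
```

```bash
python3 -c "
from h import *
gap()"
```

```text
t 17.5 pos [563.8 -19.1 123.9] rod yaw 0.2094 toolz [-2.e-04  1.e-04 -1.e+00] F [ 1.3 -0.2 -4.7] w 0.204 gf 49.0
tau [ 0.03 -0.52 -0.01] lat 0.6 above axis 0.8 collar gap -2.4
```

play_rows(
  increments=[
    {"delta_pos": [0.06, 0, 0.05], "turn": 0, "grip": 0},
    {"delta_pos": [0, 0, 0], "turn": 0, "grip": 0},
  ],
)

```text
time: 17.7
eef_pos: [563.7, -19.2, 123.6]
eef_rot: [-0.328, 3.122, 0.0]
ft_force: [1.7, 1.8, -2.3]
gripper_width: 0.203
gripper_force: 49.4
```

play_rows(
  increments=[
    {"delta_pos": [0.05, 0, 0.04], "turn": 0, "grip": 0},
    {"delta_pos": [0, 0, 0], "turn": 0, "grip": 0},
  ],
)

```text
time: 17.9
eef_pos: [563.8, -19.2, 123.6]
eef_rot: [-0.328, 3.119, 0.001]
ft_force: [4.1, 3.1, 2.3]
gripper_width: 0.206
gripper_force: 50.0
```

play_rows(
  increments=[
    {"delta_pos": [0.04, 0, 0.034], "turn": 0, "grip": 0},
    {"delta_pos": [0, 0, 0], "turn": 0, "grip": 0},
  ],
)

```text
time: 18.1
eef_pos: [563.8, -19.3, 123.7]
eef_rot: [-0.328, 3.117, 0.001]
ft_force: [5.1, 4.3, 5.0]
gripper_width: 0.204
gripper_force: 50.4
```

```bash
python3 -c "
from h import *
gap()
S,D=snapshot('side');np.savez('s6.npz',im=S,D=D);Q=cloud('side',D)
# gap between collar and rim: brightness/profile along the predicted tube axis line in the picture
w=.209;M=np.array([521.8,-28.6,150]);d=np.array([np.cos(w)*.766,np.sin(w)*.766,.643])
print([(a,proj('side',M+a*d).round(1).tolist(),int(S[tuple(np.round(proj('side',M+a*d)[::-1]-[1.3,0]).astype(int))].mean())) for a in range(-20,30,3)])
"
```

```text
t 18.1 pos [563.8 -19.3 123.7] rod yaw 0.2098 toolz [ 0.0075  0.0014 -1.    ] F [5.1 4.3 5. ] w 0.204 gf 50.4
tau [ 0.78 -1.   -0.05] lat 0.4 above axis 0.5 collar gap -2.4
[(-20, [332.7, 204.4], 73), (-17, [333.2, 203.3], 73), (-14, [333.8, 202.2], 68), (-11, [334.3, 201.1], 63), (-8, [334.8, 200.0], 62), (-5, [335.4, 198.9], 62), (-2, [335.9, 197.9], 61), (1, [336.4, 196.8], 65), (4, [337.0, 195.7], 72), (7, [337.5, 194.6], 69), (10, [338.0, 193.5], 81), (13, [338.6, 192.4], 101), (16, [339.1, 191.3], 94), (19, [339.6, 190.2], 93), (22, [340.2, 189.1], 95), (25, [340.7, 188.0], 97), (28, [341.3, 186.9], 96)]
```

play_rows(
  increments=[
    {"delta_pos": [0.03, 0.03, 0.03], "turn": 0, "grip": 0},
    {"delta_pos": [0, 0, 0], "turn": 0, "grip": 0},
    {"delta_pos": [0, 0, 0], "turn": 0, "grip": 0},
  ],
)

```text
time: 18.45
eef_pos: [563.9, -19.2, 123.7]
eef_rot: [-0.328, 3.115, -0.001]
ft_force: [5.0, 2.3, 5.4]
gripper_width: 0.205
gripper_force: 50.5
```

```bash
python3 -c "
from h import *
gap()
S=np.load('s6.npz')['im']; save('seat.png',S,(305,150,385,230),7)"
```

```text
t 18.45 pos [563.9 -19.2 123.7] rod yaw 0.2098 toolz [ 9.2e-03  2.0e-04 -1.0e+00] F [5.  2.3 5.4] w 0.205 gf 50.5
tau [ 0.54 -1.06 -0.05] lat 0.4 above axis 0.5 collar gap -2.3
```

View pics/seat.png

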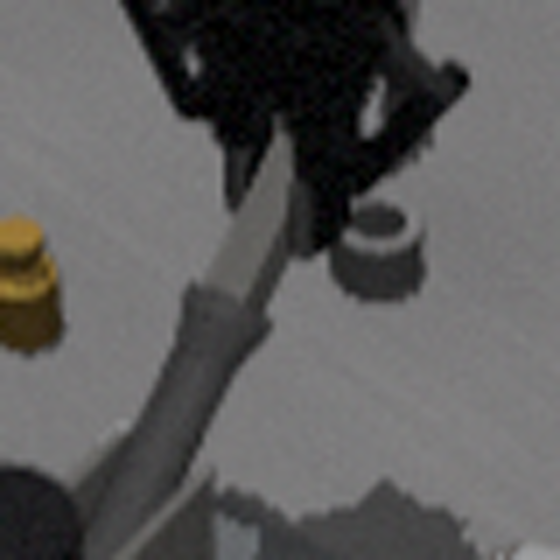

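Seated: the collar lies on the tube mouth (crop ~(225,300)), travel stopped and the push rose to about 10 N. I'll draw it out along the axis, leaving the tip about 14 mm inside so the lower rim can lever the rod back to level on the way out.

play_rows(
  increments=[
    {"delta_pos": [-0.18, -0.03, -0.15], "turn": 0, "grip": 0},
    {"delta_pos": [-0.2, 0, -0.168], "turn": 0, "grip": 0},
    {"delta_pos": [-0.3, 0, -0.252], "turn": 0, "grip": 0},
  ],
)

```text
time: 18.75
eef_pos: [574.1, -16.3, 132.7]
eef_rot: [0.327, -3.119, -0.001]
ft_force: [0.6, -0.4, -5.9]
gripper_width: 0.206
gripper_force: 48.7
```

play_rows(
  increments=[
    {"delta_pos": [-0.3, 0, -0.252], "turn": 0, "grip": 0},
    {"delta_pos": [-0.4, 0, -0.336], "turn": 0, "grip": 0},
    {"delta_pos": [-0.4, 0, -0.336], "turn": 0, "grip": 0},
    {"delta_pos": [-0.4, 0, -0.336], "turn": 0, "grip": 0},
    {"delta_pos": [0, 0, 0], "turn": 0, "grip": 0},
  ],
)

```text
time: 19.25
eef_pos: [615.4, -8.8, 167.6]
eef_rot: [-0.329, 3.121, -0.002]
ft_force: [-0.2, 0.6, -4.0]
gripper_width: 0.208
gripper_force: 49.1
```

```bash
python3 -c "
from h import *
gap(); S,D=snapshot('side'); tilt(D,sense(),.68)"
```

```text
t 19.25 pos [615.4  -8.8 167.6] rod yaw 0.2099 toolz [ 3.1e-03 -8.0e-04 -1.0e+00] F [-0.2  0.6 -4. ] w 0.208 gf 49.1
tau [ 0.03 -0.12  0.  ] lat -0.0 above axis 0.3 collar gap 66.3
tilt deg 36.42 z at grasp 0.0 lat -0.3 232
```

play_rows(
  increments=[
    {"delta_pos": [-0.4, 0, -0.336], "turn": 0, "grip": 0},
    {"delta_pos": [-0.4, 0, -0.336], "turn": 0, "grip": 0},
    {"delta_pos": [-0.34, 0, -0.286], "turn": 0, "grip": 0},
    {"delta_pos": [0, 0, 0.14], "turn": 0, "grip": 0},
    {"delta_pos": [0, 0, 0.14], "turn": 0, "grip": 0},
  ],
)

```text
time: 19.8
eef_pos: [639.8, -2.9, 182.0]
eef_rot: [0.328, -3.123, 0.0]
ft_force: [0.8, -0.3, -3.5]
gripper_width: 0.203
gripper_force: 49.2
```

play_rows(
  increments=[
    {"delta_pos": [-0.18, 0, 0.22], "turn": 0, "grip": 0},
    {"delta_pos": [-0.18, 0, 0.22], "turn": 0, "grip": 0},
    {"delta_pos": [-0.16, 0, 0.24], "turn": 0, "grip": 0},
    {"delta_pos": [-0.16, 0, 0.24], "turn": 0, "grip": 0},
    {"delta_pos": [0, 0, 0], "turn": 0, "grip": 0},
  ],
)

```text
time: 20.3
eef_pos: [656.7, 0.9, 158.0]
eef_rot: [0.328, -3.122, -0.001]
ft_force: [-2.9, -1.8, -1.7]
gripper_width: 0.205
gripper_force: 48.9
```

```bash
python3 -c "
from h import *
gap(); S,D=snapshot('side'); tilt(D,sense(),.58)"
```

```text
t 20.3 pos [656.7   0.9 158. ] rod yaw 0.2095 toolz [-2.8e-03  2.0e-04 -1.0e+00] F [-2.9 -1.8 -1.7] w 0.205 gf 48.9
tau [-0.16  0.73  0.01] lat 0.8 above axis -44.8 collar gap 121.6Traceback (most recent call last):
  File "<string>", line 3, in <module>
    gap(); S,D=snapshot('side'); tilt(D,sense(),.58)
                                 ~~~~^^^^^^^^^^^^^^^
  File "h.py", line 53, in tilt
    f=np.polyfit(r[m,0],r[m,2],1,w=None); t+=np.arctan(f[0])
    raise TypeError("expected non-empty vector for x")
TypeError: expected non-empty vector for x
```

```bash
cat >> h.py <<'E'
def tilt2(D,s,n="side",lo=-15,hi=50,show=True):
    """inclination by a robust line (cv2.fitLine) through cloud points on the thin rod, in its vertical plane"""
    r=rod(n,D,s); dist=np.hypot(r[:,0],r[:,2]); ang=np.degrees(np.arctan2(-r[:,2],-r[:,0]))
    k=(abs(r[:,1])<10)&(dist>72)&(dist<160)&(ang>lo)&(ang<hi); q=r[k][:,[0,2]].astype(np.float32)
    vx,vy,x0,y0=cv2.fitLine(q,cv2.DIST_HUBER,0,.01,.01).ravel()
    e=(q-[x0,y0])@np.array([-vy,vx]); q=q[abs(e)<8]; vx,vy,x0,y0=cv2.fitLine(q,cv2.DIST_HUBER,0,.01,.01).ravel()
    e=(q-[x0,y0])@np.array([-vy,vx])
    print("tilt",np.degrees(np.arctan(vy/vx)).round(2),"z at grasp",(y0-x0*vy/vx).round(1),"n",len(q),"rms",e.std().round(1)); 
E
python3 -c "
from h import *
S,D=snapshot('side'); tilt2(D,sense())"
```

```text
tilt 28.74 z at grasp 2.4 n 127 rms 2.4
```

The rod is levering back as planned (28.7°, plan 30°), so I continue.

play_rows(
  increments=[
    {"delta_pos": [-0.14, 0, 0.25], "turn": 0, "grip": 0},
    {"delta_pos": [-0.14, 0, 0.25], "turn": 0, "grip": 0},
    {"delta_pos": [-0.12, 0, 0.26], "turn": 0, "grip": 0},
    {"delta_pos": [-0.12, 0, 0.26], "turn": 0, "grip": 0},
  ],
)

```text
time: 20.8
eef_pos: [671.1, 3.6, 134.3]
eef_rot: [-0.328, 3.123, -0.0]
ft_force: [-1.0, 0.6, -0.1]
gripper_width: 0.202
gripper_force: 48.4
```

play_rows(
  increments=[
    {"delta_pos": [-0.09, 0, 0.27], "turn": 0, "grip": 0},
    {"delta_pos": [-0.09, 0, 0.27], "turn": 0, "grip": 0},
    {"delta_pos": [-0.07, 0, 0.27], "turn": 0, "grip": 0},
    {"delta_pos": [-0.07, 0, 0.27], "turn": 0, "grip": 0},
    {"delta_pos": [0, 0, 0], "turn": 0, "grip": 0},
  ],
)

```text
time: 21.3
eef_pos: [677.8, 5.2, 106.1]
eef_rot: [0.328, -3.123, -0.0]
ft_force: [0.3, 0.7, -0.4]
gripper_width: 0.205
gripper_force: 47.2
```

```bash
python3 -c "
from h import *
gap();S,D=snapshot('side'); tilt2(D,sense(),hi=35)"
```

```text
t 21.3 pos [677.8   5.2 106.1] rod yaw 0.2095 toolz [-0.001  0.    -1.   ] F [ 0.3  0.7 -0.4] w 0.205 gf 47.2
tau [-0.06  0.3  -0.02] lat 0.7 above axis -114.8 collar gap 149.7
tilt 8.48 z at grasp 3.7 n 112 rms 2.1
```

play_rows(
  increments=[
    {"delta_pos": [-0.04, 0, 0.27], "turn": 0, "grip": 0},
    {"delta_pos": [-0.03, 0, 0.27], "turn": 0, "grip": 0},
    {"delta_pos": [-0.01, 0, 0.27], "turn": 0, "grip": 0},
    {"delta_pos": [0, 0, 0.12], "turn": 0, "grip": 0},
    {"delta_pos": [0, 0, 0], "turn": 0, "grip": 0},
  ],
)

```text
time: 21.85
eef_pos: [680.0, 5.6, 83.5]
eef_rot: [0.328, -3.124, -0.0]
ft_force: [1.4, 1.4, -0.2]
gripper_width: 0.203
gripper_force: 46.9
```

```bash
python3 -c "
from h import *
gap();S,D=snapshot('side'); tilt2(D,sense(),hi=20)
S=snapshot('side')[1]; tilt2(S,sense(),hi=15)
r=np.load('s4.npz')"
```

```text
t 21.85 pos [680.    5.6  83.5] rod yaw 0.2095 toolz [-1.e-04  2.e-04 -1.e+00] F [ 1.4  1.4 -0.2] w 0.203 gf 46.9
tau [-0.04  0.06 -0.05] lat 0.7 above axis -139.3 collar gap 152.7
tilt 0.11 z at grasp 4.7 n 95 rms 1.8
tilt -0.43 z at grasp 3.4 n 96 rms 2.0
```

play_rows(
  increments=[
    {"delta_pos": [-0.2, 0, 0], "turn": 0, "grip": 0},
    {"delta_pos": [-0.3, 0, -0.06], "turn": 0, "grip": 0},
    {"delta_pos": [-0.5, 0, -0.06], "turn": 0, "grip": 0},
    {"delta_pos": [-0.7, 0, -0.1], "turn": 0, "grip": 0},
    {"delta_pos": [-0.5, 0, -0.1], "turn": 0, "grip": 0},
  ],
)

```text
time: 22.45
eef_pos: [735.2, 17.3, 91.7]
eef_rot: [-0.328, 3.124, 0.0]
ft_force: [-0.7, 0.3, -4.5]
gripper_width: 0.202
gripper_force: 46.4
```

play_rows(
  increments=[
    {"delta_pos": [0, 0, 0], "turn": 0, "grip": 0},
    {"delta_pos": [0, 0, 0], "turn": 0, "grip": 0},
    {"delta_pos": [0, 0, 0], "turn": 0, "grip": 0},
  ],
)

```text
time: 22.75
eef_pos: [732.7, 17.0, 91.5]
eef_rot: [0.328, -3.123, -0.0]
ft_force: [0.5, -1.3, -4.3]
gripper_width: 0.203
gripper_force: 46.4
```

```bash
python3 -c "
from h import *
for i in range(3):
  S,D=snapshot('side'); tilt2(D,sense(),hi=12,lo=-12)
gap()
d=np.load('s4.npz')['D']
s=dict(eef_pos=np.array([721,12.7,90.7]),eef_rot=np.array([-0.328,3.122,-.001])); print('rack-level reference'); tilt2(d,s,hi=12,lo=-12)
need([0,0,0])"
```

```text
tilt 0.61 z at grasp 4.9 n 93 rms 1.9
tilt 0.39 z at grasp 4.5 n 95 rms 2.1
tilt -0.18 z at grasp 3.4 n 93 rms 2.1
t 22.9 pos [732.9  16.9  91.9] rod yaw 0.2093 toolz [-8.e-04  0.e+00 -1.e+00] F [-0.1  0.2 -3.6] w 0.204 gf 46.4
tau [ 0.02 -0.09  0.01] lat 0.7 above axis -176.3 collar gap 223.4
rack-level reference
tilt -0.22 z at grasp 5.0 n 111 rms 2.1
t 22.9 pos [732.9  16.9  91.9] rod yaw 0.2093 toolz [-8.e-04  0.e+00 -1.e+00] F [-0.1  0.2 -3.6] w 0.204 gf 46.4
units in tool axes [28.816  5.427  3.701]
```

```bash
python3 -c "
from h import *
for n,u,v,z in(('beaker',264,108,45),('tray',197,100,15),('weight',269,178,40),('bush',297,132,30),('block',220,189,18)): print(n,onz('top',u,v,z).round())
w=.21
for w in (0.1,.21,.35):
  print(w,(446.5+178.6*np.cos(w)).round(1),(298.4+178.6*np.sin(w)).round(1))
need([446.5+178.6*np.cos(.21),298.4+178.6*np.sin(.21),150])"
```

```text
beaker [759. 152.  45.]
tray [799. 358.  15.]
weight [558. 138.  40.]
bush [691.  59.  30.]
block [532. 283.  18.]
0.1 624.2 316.2
0.21 621.2 335.6
0.35 614.3 359.6
t 22.9 pos [732.9  16.9  91.9] rod yaw 0.2093 toolz [-8.e-04  0.e+00 -1.e+00] F [-0.1  0.2 -3.6] w 0.204 gf 46.4
units in tool axes [ 1.727 13.399 -2.319]
```

play_rows(
  increments=[
    {"delta_pos": [0, 0, -0.4], "turn": 0, "grip": 0},
    {"delta_pos": [0, 0, -0.6], "turn": 0, "grip": 0},
    {"delta_pos": [0, 0, -0.7], "turn": 0, "grip": 0},
    {"delta_pos": [0, 0, -0.5], "turn": 0, "grip": 0},
    {"delta_pos": [0, 0, -0.2], "turn": 0, "grip": 0},
  ],
  newtons=50,
)

```text
time: 23.4
eef_pos: [735.5, 16.9, 155.8]
eef_rot: [-0.328, 3.119, -0.001]
ft_force: [0.2, 0.7, -3.9]
gripper_width: 0.206
gripper_force: 49.2
```

play_rows(
  increments=[
    {"delta_pos": [0.05, 0.4, 0], "turn": 0, "grip": 0},
    {"delta_pos": [0.1, 0.7, 0], "turn": 0, "grip": 0},
    {"delta_pos": [0.1, 0.8, 0], "turn": 0, "grip": 0},
    {"delta_pos": [0.1, 0.8, 0], "turn": 0, "grip": 0},
    {"delta_pos": [0.1, 0.8, 0], "turn": 0, "grip": 0},
  ],
)

```text
time: 23.9
eef_pos: [703.0, 102.7, 151.4]
eef_rot: [0.33, -3.123, -0.001]
ft_force: [0.9, -0.3, -3.5]
gripper_width: 0.206
gripper_force: 49.2
```

play_rows(
  increments=[
    {"delta_pos": [0.1, 0.8, 0], "turn": 0, "grip": 0},
    {"delta_pos": [0.1, 0.8, 0], "turn": 0, "grip": 0},
    {"delta_pos": [0.1, 0.8, 0], "turn": 0, "grip": 0},
    {"delta_pos": [0.1, 0.8, 0], "turn": 0, "grip": 0},
    {"delta_pos": [0.1, 0.8, 0], "turn": 0, "grip": 0},
  ],
)

```text
time: 24.4
eef_pos: [671.0, 197.1, 152.2]
eef_rot: [-0.328, 3.124, -0.0]
ft_force: [0.2, -0.1, -4.3]
gripper_width: 0.206
gripper_force: 49.2
```

play_rows(
  increments=[
    {"delta_pos": [0.1, 0.8, 0], "turn": 0, "grip": 0},
    {"delta_pos": [0.1, 0.8, 0], "turn": 0, "grip": 0},
    {"delta_pos": [0.1, 0.8, 0], "turn": 0, "grip": 0},
    {"delta_pos": [0.1, 0.8, 0], "turn": 0, "grip": 0},
    {"delta_pos": [0.1, 0.8, 0], "turn": 0, "grip": 0},
  ],
)

```text
time: 24.9
eef_pos: [637.9, 292.2, 152.1]
eef_rot: [-0.328, 3.124, -0.0]
ft_force: [0.3, 0.2, -4.9]
gripper_width: 0.204
gripper_force: 49.2
```

play_rows(
  increments=[
    {"delta_pos": [0.1, 0.8, 0], "turn": 0, "grip": 0},
    {"delta_pos": [0.05, 0.5, 0], "turn": 0, "grip": 0},
    {"delta_pos": [0.05, 0.2, 0], "turn": 0, "grip": 0},
    {"delta_pos": [0, 0, 0], "turn": 0, "grip": 0},
    {"delta_pos": [0, 0, 0], "turn": 0, "grip": 0},
  ],
)

```text
time: 25.4
eef_pos: [626.0, 325.8, 152.1]
eef_rot: [-0.328, 3.124, -0.001]
ft_force: [-0.1, -0.0, -3.5]
gripper_width: 0.202
gripper_force: 49.2
```

```bash
python3 -c "
from h import *
need([446.5+178.6*np.cos(.21),298.4+178.6*np.sin(.21),39],.21)
for i in range(2):
  S,D=snapshot('side'); tilt2(D,sense(),hi=15,lo=-12)"
```

```text
t 25.4 pos [626.  325.8 152.1] rod yaw 0.2089 toolz [ 2.e-04 -6.e-04 -1.e+00] F [-0.1 -0.  -3.5] w 0.202 gf 49.2
units in tool axes [0.109 0.43  4.525]
turn units -0.013780965613341412
tilt -0.2 z at grasp 1.4 n 98 rms 2.6
tilt 0.25 z at grasp 2.5 n 98 rms 2.6
```

play_rows(
  increments=[
    {"delta_pos": [0.05, 0.2, 0.4], "turn": 0, "grip": 0},
    {"delta_pos": [0.05, 0.2, 0.8], "turn": 0, "grip": 0},
    {"delta_pos": [0, 0, 0.9], "turn": 0, "grip": 0},
    {"delta_pos": [0, 0, 0.9], "turn": 0, "grip": 0},
    {"delta_pos": [0, 0, 0.8], "turn": 0, "grip": 0},
  ],
)

```text
time: 26.0
eef_pos: [620.6, 335.1, 55.1]
eef_rot: [0.327, -3.123, 0.0]
ft_force: [-0.2, -0.0, -3.2]
gripper_width: 0.203
gripper_force: 49.2
```

play_rows(
  increments=[
    {"delta_pos": [0, 0, 0.4], "turn": 0, "grip": 0},
    {"delta_pos": [0, 0, 0.25], "turn": 0, "grip": 0},
    {"delta_pos": [0, 0, 0.1], "turn": 0, "grip": 0},
    {"delta_pos": [0, 0, 0], "turn": 0, "grip": 0},
    {"delta_pos": [0, 0, 0], "turn": 0, "grip": 0},
  ],
)

```text
time: 26.5
eef_pos: [622.2, 336.0, 39.6]
eef_rot: [-0.328, 3.122, 0.001]
ft_force: [-0.2, -1.3, -3.8]
gripper_width: 0.202
gripper_force: 49.1
```

play_rows(
  increments=[
    {"delta_pos": [0, 0, 0], "turn": 0, "grip": 0},
    {"delta_pos": [0, 0, 0], "turn": 0, "grip": 0},
    {"delta_pos": [0, 0, 0], "turn": 0, "grip": 0},
    {"delta_pos": [0, 0, 0], "turn": 0, "grip": 0},
    {"delta_pos": [0, 0, 0], "turn": 0, "grip": 0},
  ],
)

```text
time: 27.0
eef_pos: [621.3, 335.6, 38.4]
eef_rot: [-0.328, 3.124, 0.0]
ft_force: [0.3, -0.3, -4.0]
gripper_width: 0.203
gripper_force: 49.1
```

```bash
python3 -c "
from h import *
s=need([446.5+178.6*np.cos(.21),298.4+178.6*np.sin(.21),39],.21)
for i in range(3):
  S,D=snapshot('side'); s=sense(); tilt2(D,s,hi=15,lo=-12)
r=rod('side',D,s); m=(abs(r[:,1])<10)&(abs(r[:,2])<12)&(r[:,0]<-100); print('tip axial',r[m,0].min())
Q=cloud('side',D).reshape(-1,3)[m]; i=r[m,0].argsort()[:8]; print('tip pts',np.median(Q[i],0)); print(abs(s['qd']).max())
# bystanders vs start picture
b0=np.load('side0.npz'); print('jar/rack zone change px',int((abs(cv2.GaussianBlur(S,(5,5),0).astype(int)-cv2.GaussianBlur(b0['im'],(5,5),0)).max(2)[215:345,345:485]>40).sum()))
ch=(abs(D-b0['D'])>25)&(D>0)&(b0['D']>0); n,l,st,c=cv2.connectedComponentsWithStats(cv2.morphologyEx(ch.astype(np.uint8),cv2.MORPH_OPEN,np.ones((3,3)))); print([(x[:5].tolist()) for x in st[1:] if x[4]>15])
"
```

```text
t 27.0 pos [621.3 335.6  38.4] rod yaw 0.2094 toolz [ 0.  0. -1.] F [ 0.3 -0.3 -4. ] w 0.203 gf 49.1
units in tool axes [ 0.002  0.003 -0.023]
turn units -0.006884814603822648
tilt 0.64 z at grasp 3.0 n 85 rms 2.4
tilt -0.4 z at grasp 0.5 n 87 rms 2.5
tilt 0.77 z at grasp 3.2 n 88 rms 2.7
tip axial -174.83443172993844
tip pts [452.17482224 300.11235227 101.42814661]
0.0010299923339899678
jar/rack zone change px 277
[[0, 0, 103, 364, 29575], [155, 0, 142, 164, 5872], [374, 248, 56, 43, 513], [135, 254, 36, 46, 648], [357, 295, 11, 10, 59], [106, 303, 61, 43, 1351]]
```

```bash
python3 -c "
from workcell import job_done; print(job_done())"
```

```text
the job is handed in; nothing more can be done
None
```

The gauge rod went into the guide tube until its collar stopped on the mouth, with a push of about 10 N. I then drew it fully out, and handed the job in at 27 s of the 58 s allowed, with the rod still in the gripper, level to within about 1° and still, and its tip about 90 mm above the reading panel. The check against the start picture covered the rack area closely and showed only the gauge rod gone there. I don't have the judge's result.

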